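Refit the grill plate and close the sandwich grill

TASK

Put the sandwich grill back together after washing up: take the smaller ribbed plate, the one with the drip lip, and seat it fully home, flat and square in the sloping pocket of the grill with its lip in the front notch. Let go of it, then bring the lid down gently, never letting it drop, until it is fully closed. Leave everything else on the counter where it is.

Things in the scene. Friction and masses are not known exactly. Their poses are not given: they have to be found in the camera images.
- plate: The plate to fit: bare cast aluminium, 120 mm (its x) by 130 mm (its y), 8 mm thick, about 0.3 kg, a rib on its top and a drip lip on its -x edge. Origin: centre of the underside of the 120 x 130 rectangle; z up out of the ribbed face. It starts flat on the counter, lip roughly towards the robot (yaw -0.3 to 0.5 rad).
- plate_rib (a point): Middle of the top of the plate's grip rib, 26 mm above the middle of the plate's underside. The rib is 60 mm long (plate x), 12 mm wide (plate y) and stands 18 mm above the plate's face. It is strong enough to carry and press the plate by.
- plate_lip (a point): End of the plate's drip lip, at plate x = -75 mm, on the underside: a tongue 32 mm wide and 8 mm thick, flush with the underside, sticking 15 mm out of the middle of the -x edge.
- big_plate: A wrong plate: same metal and same grip rib but 150 x 150 mm, with a criss-cross of low bars and no drip lip. It does not fit; leave it. Origin: centre of the underside. It and the right plate may lie in either place.
- tray: Sloping bed of the grill, fixed; its front looks roughly at the robot. Origin: centre of the pocket floor, 73 mm above the counter. z: normal of the floor, leaning 24 degrees (0.419 rad) from vertical to the front; y: level, parallel to the hinge; x: up the slope to the hinge. Seated, the plate's origin and axes coincide with these. Outer rim: x -72 to +90 mm, y -85 to +85 mm.
- notch (a point): Middle of the notch in the pocket's front wall, at tray x = -67 mm, on the floor. The pocket is 123 mm (tray x) by 133 mm (y), so the plate has 1.5 mm of play on each side; walls 10 mm high with sharp edges. The front wall is 10.5 mm thick and its notch for the drip lip is 38 mm wide.
- lid (a joint): Lid angle, rad: 0 fully closed on its stop, growing as it opens, 1.62 the open end. It starts at 1.40 to 1.55, held by hinge friction, leaning over the back of the bed; lowered past about 1.2 it drops shut by its weight unless held. 0.55 kg; 1 to 4 N at the handle moves or holds it. Closed it clears a seated plate's rib by 3 mm; a plate not seated keeps it from closing.
- lid_hinge (a point): The middle of the hinge axis, which is parallel to the tray's y. In the tray's axes it lies at x = +100 mm, y = 0, z = +20 mm.
- lid_bar (a point): Middle of the lid's handle, a round black bar 12 mm thick parallel to the hinge, 128 mm free between its side arms. With the lid closed it lies at x = -218, z = +20 mm from the hinge in the tray's axes, and goes round the hinge with the lid (62 mm above the counter closed, at most 340 open). The lid panel's edge is 48 mm inward of the bar's axis: a finger passes between.
- mug: A white mug, bystander, 95 mm tall, 80 mm wide; origin centre of underside.
- jar: A small glass jar, bystander, 85 mm tall, 48 mm wide; origin centre of underside.
- soap: A white bottle, bystander, 200 mm tall, 60 mm wide; origin centre of underside.
- bowl: A blue bowl, bystander, 55 mm tall, 130 mm wide; origin centre of underside.
- spatula: A spatula lying on the counter, bystander, about 10 to 30 mm tall; origin under the middle of it.

How it is judged (in metres and radians):
On the way, in this order (a step that is already met when the one before it is completed fails the run):
1. the plate lies seated and released in the pocket while the lid is still open (x of plate in the frame of tray between -0.004 and 0.004 m and y of plate in the frame of tray between -0.004 and 0.004 m and z of plate in the frame of tray between -0.003 and 0.003 m and angle between the z axis of plate and the z axis of tray, either way round below 0.03 rad and angle between the x axis of plate and the x axis of tray, either way round below 0.05 rad and contact force between the fingers and plate below 0.1 N and value of joint lid above 0.6 rad), for 0.2 s.
2. the lid is fully closed (value of joint lid below 0.03 rad and x of plate in the frame of tray between -0.004 and 0.004 m and y of plate in the frame of tray between -0.004 and 0.004 m and z of plate in the frame of tray between -0.003 and 0.003 m and angle between the z axis of plate and the z axis of tray, either way round below 0.03 rad and angle between the x axis of plate and the x axis of tray, either way round below 0.05 rad), for 0.2 s.
At the end, for the whole second after the job is handed in: The plate lies at rest in the pocket: its origin within 4 mm of the tray's along x and y and 3 mm along z, lip to the front, tilted at most 0.03 rad from the floor and turned at most 0.05 rad; the lid is closed to within 0.03 rad and at rest (all of step 2 and velocity of joint lid below 0.05 rad/s and linear speed of plate below 0.02 m/s); the robot touches nothing.
It fails at once if the lid moves towards its stop faster than 1.5 rad/s in its last 0.4 rad (dropped or slammed) (value of joint lid below 0.4 rad and velocity of joint lid below -1.5 rad/s).
It fails at once if a bystander (big plate, mug, jar, bottle, bowl or spatula) is moved by more than 30 mm (distance of any of big_plate, mug, jar, soap, bowl, spatula from where it was at the start of the episode above 0.03 m).
It also fails if it takes over 72 s, if anything falls off the work surface, if the arm or the gripper's body presses on something with over 40 N, if the wrist force passes 120 N, or if a joint passes its speed limit or range.

ROBOT

A 7-joint arm with a two-finger parallel gripper is mounted at the origin on the work surface. World frame = base frame: x ahead of the robot, y to its left, z up, the work surface at z = 0. Lengths are in mm, angles in rad, forces in N, time in s.
With the tool pointing down it reaches from about 400 to 875 mm from the base axis. Payload 4.4 kg.
Tool frame: the origin (TCP) lies at the very end of the fingers, on their centre line; the grasp point (between the pads) lies 19 mm behind it (ctrl.grip_depth is the distance from the TCP to the grasp point, in mm); z points along the fingers, x is the direction in which the jaws open and shut, and the axes are right-handed (so a half turn about z gives the same grasp; the last joint's range is limited). The gripper opens to 85 mm and grips with 20 to 120 N. Pads are 22 mm wide; open, the fingers measure 114 mm over their backs; the gripper's body (76 mm by 85 mm) begins 54 mm behind the grasp point. The pads swing forward as they close: fully open they stand 13 mm farther back than shut.
Start: joints at [1.126, 0.628, 0.038, 1.517, -0.027, 0.996, -0.02], TCP at [240.402, -603.924, 231.313] pointing down, gripper open.
Joint ranges: [-3.06, 3.06], [-0.37, 2.12], [-1.25, 1.32], [0.18, 2.47], [-1.1, 4.24], [0.23, 1.98], [-2.94, 2.94]. Speed limits (rad/s): [2.57, 2.57, 3.14, 3.14, 3.14, 3.14, 3.14].

INTERFACE

Orientations are given as [roll, pitch, yaw] about the fixed x, y, z axes, in that order (R = Rz(yaw) Ry(pitch) Rx(roll)).
In Python, from cell import ctrl gives the robot as it stands.
- The arm moves only by the shell command python3 -m creep 'ROWS'. ROWS is JSON, a list of rows, each an object with "hand": the opening, from 0 (shut) to 1 (fully open); "travel": the shift along the tool's x, y, z in cm, a list of three; "angular": the turn, a rotation vector about the tool's x, y, z in degrees, a list of three. In form: [{"hand": hand, "travel": [tx, ty, tz], "angular": [rx, ry, rz]}, ...]. A call has 1 to 20 rows; each row is the pose to reach, as a shift and turn from the pose measured when the call began, along the tool's axes at that moment; what a row does not reach only later rows make up. A row lasts 1/10 s, in which the tool goes at most 50 mm and 8.59 degrees, less where a joint would pass 70% of its speed; a pose out of reach is approached as far as the arm can. A call with a gripper value outside its range is refused whole. The fingers move at their own pace and stop on an object; the grip force is fixed at half the most. Time passes only in rows, so rows that repeat a pose let the fingers close. It gives the time, the measured TCP pose, the force and the opening at its end, in the units of the state.
- ctrl.read_state(): the state, without advancing time (a new reading comes with each control period).
- ctrl.get_image(name): name is "scene" or "top"; returns a dict with "frame" (420x560x3 uint8, red, green, blue), "fx", "fy", "cx", "cy" (pixels), "D" ([k1, k2, p1, p2, k3] as OpenCV has them; the pictures are not rectified), "origin" and "orientation" of the camera in the world. Camera axes: x right, y down, z forward; pixel columns grow to the right and rows downward; lengths in mm; the calibration is good to about 2 mm. A picture is of the moment at which its call begins. There is no depth.
- ctrl.finish_job(): hands the job in, once; it reports no verdict.
Trained networks look in the newest picture that a camera, given by its name, has taken for a name from the list of things; names that differ only in an ending like _2 or _b are one class to them, and where a whole thing is asked for, a point or a joint stands for the part that bears it (a point fixed in the world has none). Each returns a list of dicts, best first, with "confidence" (0 to 1); they miss things now and then, are a little off and sometimes report something else, mostly with a low value. They report only what shows in the picture. A call takes as long as a camera call.
- ctrl.regions_of(camera, thing): "region" (420x560 bool, what is visible of it).
- ctrl.spot_point(camera, thing): "at" ([x, y, z] in mm, in world coordinates, good to about 4 mm: a listed point, or the origin of a listed thing).
The state is a dict: "clock": time; "qpos": joint angles; "qd": joint speeds; "tau": joint torques, N m; "eef_pos": TCP position; "tool_rot": TCP orientation; "force": force on the tool from outside, world axes, zero at the start; "torque": the same for the moment, N m; "width": finger opening in mm.
Only numpy, scipy, OpenCV 4.12 (cv2) and the standard library are available. Lean on these libraries where they do the work, as an engineer would, in place of code of your own. Each camera call takes 0.05 s, during which the arm holds its last target. There are 200 camera calls.

## Working session

There is one attempt and no reset: what is moved stays moved. The work goes in short steps, Python scripts to look and compute and a shell command to move; the robot and the scene stay as the last step left them, time stands still between calls to the robot, and variables do not carry over. Pictures are saved under pics/ and viewed, about 8 in all and at most 12, crops included, and the job is handed in when it is done.

```bash
mkdir -p pics; ls; cat > h.py <<'E'
import numpy as np,cv2
from scipy.spatial.transform import Rotation as R
from cell import ctrl
def spots(names,cams=("scene","top"),n=2):
    for t in names:
        for c in cams:
            for d in ctrl.spot_point(c,t)[:n]: print(t,c,np.round(d["at"],1),round(d["confidence"],2))
E
python3 - <<'E'
from h import *
for c in ("scene","top"):
    i=ctrl.get_image(c); cv2.imwrite(f"pics/{c}0.png",i["frame"][:,:,::-1])
    print(c,{k:i[k] for k in i if k!="frame"})
spots(["plate","plate_rib","plate_lip","big_plate","tray","notch","lid_hinge","lid_bar","mug","jar","soap","bowl","spatula"])
s=ctrl.read_state();print(s)
E
```

```text
pics
scene {'fx': 390.97608173878893, 'fy': 390.97608173878893, 'cx': 281.2807813981644, 'cy': 206.65747987495453, 'D': array([-0.10419048,  0.        ,  0.        ,  0.        ,  0.        ]), 'origin': array([1449.77666445,   -2.33557598,  820.00084576]), 'orientation': array([-2.26573786, -0.007465  ,  1.65980608])}
top {'fx': 433.81947114373594, 'fy': 433.81947114373594, 'cx': 284.9545801325811, 'cy': 208.59797464053645, 'D': array([-0.07837586,  0.        ,  0.        ,  0.        ,  0.        ]), 'origin': array([ 509.08723818,  -84.34404498, 1246.64440644]), 'orientation': array([-3.06705997,  0.01328583, -1.56090266])}
plate scene [5.327e+02 1.758e+02 2.000e-01] 0.87
plate top [528.  173.1   7.4] 0.63
plate_rib scene [527.2 173.9  24.6] 0.55
plate_rib top [523.  178.4  22.1] 0.87
plate_lip scene [452.4 153.    1.5] 0.75
plate_lip top [456.4 157.   -0.8] 0.57
big_plate scene [5.361e+02 3.636e+02 4.000e-01] 0.79
big_plate top [535.8 360.    1.4] 0.75
tray scene [ 637.3 -215.1   73.3] 0.59
tray top [ 638.8 -218.2   75.5] 0.6
notch scene [ 583.  -206.8   46.5] 0.95
notch scene [7
[... 629 characters left out ...]
ula top [ 390.8 -332.3   -4.1] 0.75
{'clock': 1.4, 'qpos': array([ 1.12618465,  0.62840621,  0.03850323,  1.5173583 , -0.02699858,
        0.99628897, -0.02001564]), 'qd': array([ 0.00189148,  0.00110553, -0.0001973 ,  0.00090891, -0.00175741,
        0.00070957, -0.00066868]), 'tau': array([-3.70305797e-04, -5.63268542e+01,  1.22595750e+00, -1.93780750e+01,
        1.10003556e-02,  1.61718770e-03, -1.64757995e-05]), 'eef_pos': array([ 240.4198044 , -603.94580106,  231.32282697]), 'tool_rot': array([-3.14155795e+00, -5.68359474e-05, -1.19202620e+00]), 'force': array([-0.88301784, -0.07388902, -0.51302551]), 'torque': array([-0.03337662, -0.00880402, -0.00080069]), 'width': 85.33590641078614}
```

View both.

View pics/scene0.png

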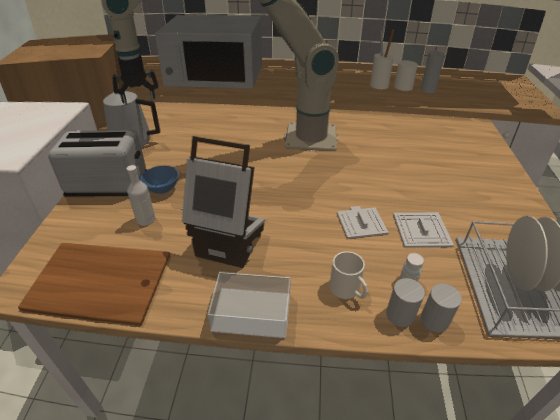

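View pics/top0.png

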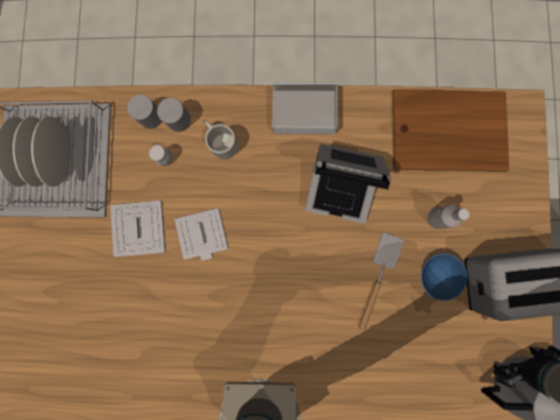

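```bash
cat >> h.py <<'E'
from scipy.optimize import minimize
TILT=np.deg2rad(24)
def proj(im,P):
    Rm=R.from_euler("xyz",im["orientation"]).as_matrix().T
    K=np.array([[im["fx"],0,im["cx"]],[0,im["fy"],im["cy"]],[0,0,1]])
    p,_=cv2.projectPoints(np.asarray(P,float).reshape(-1,3),cv2.Rodrigues(Rm)[0],-Rm@np.asarray(im["origin"]),K,np.asarray(im["D"]))
    return p[:,0]
def Rt(yaw,tilt=TILT): # tray axes: x up slope, z leaning to front
    return R.from_euler("ZY",[yaw,-tilt]).as_matrix()
def segs(S,n=40):
    t=np.linspace(0,1,n)[:,None]
    return np.vstack([np.array(a,float)+(np.array(b,float)-np.array(a,float))*t for a,b in S])
def rect(x0,x1,y0,y1,z): 
    c=[(x0,y0,z),(x1,y0,z),(x1,y1,z),(x0,y1,z)]
    return [(c[i],c[(i+1)%4]) for i in range(4)]
PL=rect(-60,60,-65,65,8)+[((-60,-16,8),(-75,-16,8)),((-75,-16,8),(-75,16,8)),((-75,16,8),(-60,16,8))]
TR=[((-72,-85,10),(-72,85,10)),((-72,-85,10),(20,-85,10)),((-72,85,10),(20,85,10)),
    ((-61.5,-66.5,10),(-61.5,-19,10)),((-61.5,19,10),(-61.5,66.5,10)),((-61.5,-66.5,10),(20,-66.5,10)),((-61.5,66.5,10),(20,66.5,10))]
def gradmag(f,s=1.0):
    g=cv2.GaussianBlur(cv2.cvtColor(f,cv2.COLOR_RGB2GRAY).astype(np.float32),(0,0),s)
    return np.hypot(cv2.Sobel(g,-1,1,0),cv2.Sobel(g,-1,0,1))
def fit(im,P,p0,z,tilt,step=(6,6,.06)):
    G=np.sqrt(gradmag(im["frame"]))
    def c(p):
        q=proj(im,P@Rt(p[2],tilt).T+[p[0],p[1],z]).astype(np.float32)
        return -cv2.remap(G,q[:,0].copy(),q[:,1].copy(),cv2.INTER_LINEAR).mean()
    best=None
    for k in range(12):
        rng=np.random.default_rng(k); s=np.array(p0)+rng.uniform(-1,1,3)*step*(k>0)
        r=minimize(c,s,method="Nelder-Mead",options=dict(initial_simplex=s+np.vstack([np.zeros(3),np.diag(step)])))
        if best is None or r.fun<best.fun: best=r
    return best.x,best.fun
E
python3 - <<'E'
from h import *
im=ctrl.get_image("top")
p,f=fit(im,segs(PL),(530,174.5,.25),0,0); print("plate",p,f)
t,f=fit(im,segs(TR),(638,-216.5,-.2),73,TILT); print("tray",t,f)
f=cv2.resize(im["frame"][:,:,::-1],None,fx=4,fy=4,interpolation=cv2.INTER_CUBIC)
def dr(S,p,z,ti,c):
    for a,b in S:
        q=(proj(im,np.array([a,b])@Rt(p[2],ti).T+[p[0],p[1],z])*4+1.5).astype(int)
        cv2.line(f,tuple(map(int,q[0])),tuple(map(int,q[1])),c,1)
dr(PL,p,0,0,(0,0,255)); dr(TR,t,73,TILT,(0,255,0))
a=f[200*4:272*4,160*4:240*4]; b=f[138*4:228*4,295*4:395*4]
o=np.zeros((360,720,3),np.uint8); o[:a.shape[0],:320]=a; o[:360,320:]=b
cv2.imwrite("pics/fit1.png",o)
E
```

```text
plate [5.27700776e+02 1.75272615e+02 2.50605758e-01] -9.73409652709961
tray [ 6.48271526e+02 -2.19013254e+02 -2.03880818e-01] -11.720952033996582
```

View pics/fit1.png

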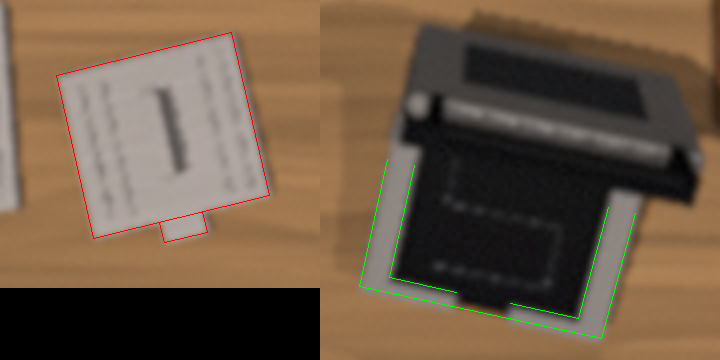

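```bash
python3 - <<'E'
from h import *
im=ctrl.get_image("top"); g=cv2.cvtColor(im["frame"],cv2.COLOR_RGB2GRAY).astype(np.float32)
def samp(P,z=73,p=(648.3,-219,-.204)):
    q=proj(im,P@Rt(p[2]).T+[p[0],p[1],z]).astype(np.float32)
    return cv2.remap(g,q[:,0].copy(),q[:,1].copy(),cv2.INTER_CUBIC)
X=np.arange(-100,-40,3)
for lo,hi in((-60,-25),(25,60)):
    print([(int(x),int(samp(np.array([[x,y,10] for y in np.linspace(lo,hi,20)])).mean())) for x in X])
for lo,hi in((-58,-30),(-28,0)):
  for Y in (np.arange(-100,-54,3),np.arange(55,101,3)):
    print(lo,[(int(y),int(samp(np.array([[x,y,10] for x in np.linspace(lo,hi,20)])).mean())) for y in Y])
E
```

```text
[(-100, 111), (-97, 111), (-94, 114), (-91, 116), (-88, 118), (-85, 118), (-82, 118), (-79, 119), (-76, 125), (-73, 133), (-70, 135), (-67, 125), (-64, 92), (-61, 49), (-58, 21), (-55, 16), (-52, 18), (-49, 20), (-46, 25), (-43, 26)]
[(-100, 120), (-97, 119), (-94, 120), (-91, 120), (-88, 120), (-85, 120), (-82, 121), (-79, 125), (-76, 130), (-73, 135), (-70, 136), (-67, 125), (-64, 92), (-61, 48), (-58, 22), (-55, 16), (-52, 19), (-49, 24), (-46, 28), (-43, 25)]
-58 [(-100, 120), (-97, 120), (-94, 119), (-91, 108), (-88, 97), (-85, 114), (-82, 133), (-79, 136), (-76, 135), (-73, 136), (-70, 129), (-67, 102), (-64, 55), (-61, 20), (-58, 15), (-55, 18)]
-58 [(55, 19), (58, 16), (61, 24), (64, 62), (67, 108), (70, 133), (73, 137), (76, 136), (79, 135), (82, 128), (85, 113), (88, 104), (91, 104), (94, 104), (97, 104), (100, 103)]
-28 [(-100, 130), (-97, 131), (-94, 126), (-91, 107), (-88, 94), (-85, 115), (-82, 133), (-79, 137), (-76, 135), (-73, 136), (-70, 130), (-67, 102), (-64, 54), (-61, 19), (-58, 16), (-55, 19)]
-28 [(55, 20), (58, 18), (61, 25), (64, 64), (67, 109), (70, 134), (73, 137), (76, 137), (79, 136), (82, 128), (85, 114), (88, 105), (91, 106), (94, 107), (97, 107), (100, 108)]
```

```bash
cat >> h.py <<'E'
TRAY=(647.2,-219.2,-.204)
def to(pos,Rm):
    s=ctrl.read_state(); R0=R.from_euler("xyz",s["tool_rot"]).as_matrix()
    print("travel cm",np.round(R0.T@(np.asarray(pos)-s["eef_pos"])/10,2),"ang deg",np.round(np.rad2deg(R.from_matrix(R0.T@Rm).as_rotvec()),2))
def st():
    s=ctrl.read_state();print(round(s["clock"],2),"pos",np.round(s["eef_pos"],1),"rot",np.round(s["tool_rot"],3),"F",np.round(s["force"],1),"w",round(s["width"],1),"q",np.round(s["qpos"],2))
def onplate(P): # tool axes for a plate/tray rotation P
    return np.stack([-P[:,1],-P[:,0],-P[:,2]],1)
E
python3 - <<'E'
from h import *
Rm=onplate(Rt(.2506,0)); to((527.7,175.3,110),Rm); to((527.7,175.3,11),Rm)
E
```

```text
travel cm [-61.78 -55.51  12.13] ang deg [-0.   -0.    7.34]
travel cm [-61.78 -55.51  22.03] ang deg [-0.   -0.    7.34]
```

```bash
python3 -m creep '[{"hand":1,"travel":[-3.1,-2.8,0],"angular":[0,0,0]},{"hand":1,"travel":[-30,-27,3],"angular":[0,0,4]},{"hand":1,"travel":[-30,-27,3],"angular":[0,0,4]},{"hand":1,"travel":[-30,-27,3],"angular":[0,0,4]},{"hand":1,"travel":[-30,-27,3],"angular":[0,0,4]},{"hand":1,"travel":[-30,-27,3],"angular":[0,0,4]},{"hand":1,"travel":[-30,-27,3],"angular":[0,0,4]},{"hand":1,"travel":[-30,-27,3],"angular":[0,0,4]},{"hand":1,"travel":[-61.8,-55.5,12.1],"angular":[0,0,7.3]},{"hand":1,"travel":[-61.8,-55.5,12.1],"angular":[0,0,7.3]},{"hand":1,"travel":[-61.8,-55.5,12.1],"angular":[0,0,7.3]},{"hand":1,"travel":[-61.8,-55.5,12.1],"angular":[0,0,7.3]},{"hand":1,"travel":[-61.8,-55.5,12.1],"angular":[0,0,7.3]},{"hand":1,"travel":[-61.8,-55.5,12.1],"angular":[0,0,7.3]},{"hand":1,"travel":[-61.8,-55.5,12.1],"angular":[0,0,7.3]},{"hand":1,"travel":[-61.8,-55.5,12.1],"angular":[0,0,7.3]},{"hand":1,"travel":[-61.8,-55.5,12.1],"angular":[0,0,7.3]},{"hand":1,"travel":[-61.8,-55.5,12.1],"angular":[0,0,7.3]},{"hand":1,"travel":[-61.8,-55.5,12.1],"angular":[0,0,7.3]},{"hand":1,"travel":[-61.8,-55.5,12.1],"angular":[0,0,7.3]}]'; python3 -c "
from h import *
st();to((527.7,175.3,11),onplate(Rt(.2506,0)))"
```

```text
clock: 3.5
eef_pos: [527.3, 173.9, 110.4]
tool_rot: [3.141, -0.001, -1.321]
force: [0.3, 0.5, -0.6]
width: 85.5
3.5 pos [527.3 173.9 110.4] rot [ 3.141e+00 -1.000e-03 -1.321e+00] F [ 0.3  0.5 -0.6] w 85.5 q [-0.42  0.66  0.08  1.89 -0.09  0.59 -1.61]
travel cm [-0.14 -0.08  9.94] ang deg [ 0.04 -0.06 -0.05]
```

```bash
python3 -m creep '[{"hand":1,"travel":[-0.1,-0.1,3],"angular":[0,0,0]},{"hand":1,"travel":[-0.1,-0.1,6],"angular":[0,0,0]},{"hand":1,"travel":[-0.1,-0.1,8.5],"angular":[0,0,0]},{"hand":1,"travel":[-0.1,-0.1,9.9],"angular":[0,0,0]},{"hand":1,"travel":[-0.1,-0.1,9.9],"angular":[0,0,0]},{"hand":0,"travel":[-0.1,-0.1,9.9],"angular":[0,0,0]},{"hand":0,"travel":[-0.1,-0.1,9.9],"angular":[0,0,0]},{"hand":0,"travel":[-0.1,-0.1,9.9],"angular":[0,0,0]},{"hand":0,"travel":[-0.1,-0.1,9.9],"angular":[0,0,0]},{"hand":0,"travel":[-0.1,-0.1,9.9],"angular":[0,0,0]},{"hand":0,"travel":[-0.1,-0.1,9.9],"angular":[0,0,0]},{"hand":0,"travel":[-0.1,-0.1,9.9],"angular":[0,0,0]}]'; python3 -c "
from h import *
st()"
```

```text
clock: 4.7
eef_pos: [528.3, 175.2, 12.1]
tool_rot: [-3.141, -0.001, -1.321]
force: [-0.0, 0.6, 5.3]
width: 9.8
4.7 pos [528.3 175.2  12.1] rot [-3.141e+00 -1.000e-03 -1.321e+00] F [-0.   0.6  5.3] w 9.8 q [-0.41  0.83  0.05  1.93 -0.1   0.39 -1.6 ]
```

```bash
python3 -m creep '[{"hand":0,"travel":[0,0,-1],"angular":[0,0,0]},{"hand":0,"travel":[0,0,-3],"angular":[0,0,0]},{"hand":0,"travel":[0,0,-6],"angular":[0,0,0]},{"hand":0,"travel":[0,0,-10],"angular":[0,0,0]},{"hand":0,"travel":[0,0,-14],"angular":[0,0,0]},{"hand":0,"travel":[0,0,-18],"angular":[0,0,0]},{"hand":0,"travel":[0,0,-18],"angular":[0,0,0]},{"hand":0,"travel":[0,0,-18],"angular":[0,0,0]}]'; python3 - <<'E'
from h import *
st(); s=ctrl.read_state()
im=ctrl.get_image("top"); i2=ctrl.get_image("scene")
z=s["eef_pos"][2]-12.1
G=gradmag(im["frame"])
p,f=fit(im,segs(PL),(s["eef_pos"][0],s["eef_pos"][1],.25),z,0); print("plate",p,f)
f=im["frame"][:,:,::-1].copy()
a=cv2.resize(f[170:290,130:270],(560,480),interpolation=cv2.INTER_CUBIC)
o=np.zeros((480,800,3),np.uint8);o[:,:560]=a;o[:360,560:]=cv2.resize(i2["frame"][120:270,300:400,::-1],(240,360))
cv2.imwrite("pics/lift.png",o)
E
```

```text
clock: 5.5
eef_pos: [528.0, 175.4, 192.9]
tool_rot: [-3.14, -0.001, -1.321]
force: [-0.6, 0.6, -4.0]
width: 10.1
5.5 pos [528.  175.4 192.9] rot [-3.140e+00 -1.000e-03 -1.321e+00] F [-0.6  0.6 -4. ] w 10.1 q [-0.44  0.54  0.1   1.83 -0.07  0.77 -1.62]
plate [5.27180883e+02 1.75565206e+02 2.62706359e-01] -9.115907669067383
```

View pics/lift.png

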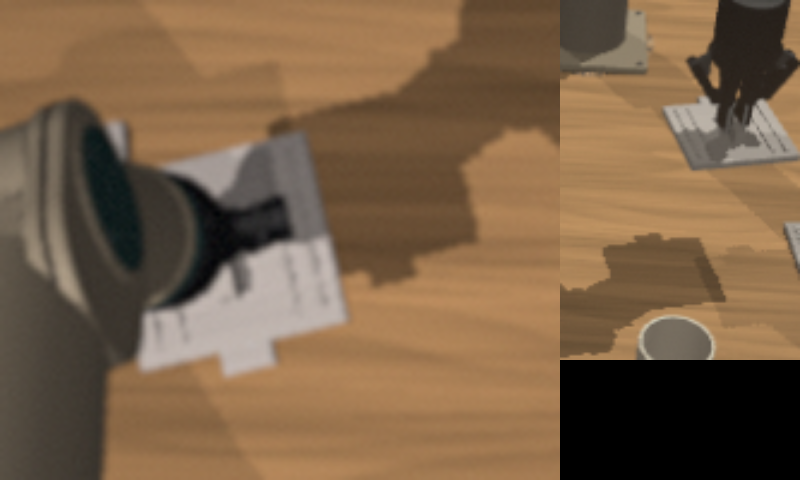

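```bash
cat >> h.py <<'E'
def tp(x,y,z): # tool pose for plate origin at tray coords
    P=Rt(TRAY[2]); return np.array([TRAY[0],TRAY[1],73])+P@np.array([x+.7,y,z+12.1]), onplate(P)
E
python3 -c "
from h import *
print(tp(-60,0,110));to(*tp(-60,0,110));to(*tp(0,0,60))"
```

```text
(array([ 545.51734273, -198.1641153 ,  160.42441744]), array([[-2.02587997e-01, -8.94602236e-01,  3.98302577e-01],
       [-9.79264062e-01,  1.85073345e-01, -8.23999619e-02],
       [ 6.93889390e-18, -4.06736643e-01, -9.13545458e-01]]))
travel cm [36.61  7.39  3.1 ] ang deg [23.76  5.34 25.67]
travel cm [39.91  0.63  5.21] ang deg [23.76  5.34 25.67]
```

```bash
python3 -m creep '[{"hand":0,"travel":[2,0.4,0],"angular":[1,0,1]},{"hand":0,"travel":[5,1,0.4],"angular":[4,1,4]},{"hand":0,"travel":[9,1.8,0.8],"angular":[8,1.5,8]},{"hand":0,"travel":[13,2.6,1.1],"angular":[11,2.3,12]},{"hand":0,"travel":[17,3.4,1.4],"angular":[14,3,15]},{"hand":0,"travel":[21,4.2,1.8],"angular":[17,3.8,18]},{"hand":0,"travel":[25,5,2.1],"angular":[20,4.5,21]},{"hand":0,"travel":[29,5.8,2.5],"angular":[23,5,24]},{"hand":0,"travel":[33,6.6,2.8],"angular":[23.8,5.3,25.7]},{"hand":0,"travel":[35.5,7.2,3],"angular":[23.8,5.3,25.7]},{"hand":0,"travel":[36.6,7.4,3.1],"angular":[23.8,5.3,25.7]},{"hand":0,"travel":[36.6,7.4,3.1],"angular":[23.8,5.3,25.7]},{"hand":0,"travel":[36.6,7.4,3.1],"angular":[23.8,5.3,25.7]}]'; python3 -c "
from h import *
st();to(*tp(0,0,60));to(*tp(0,0,25))"
```

```text
clock: 6.9
eef_pos: [548.1, -205.6, 169.9]
tool_rot: [-2.748, 0.003, -1.781]
force: [-0.3, 1.3, -4.1]
width: 10.2
6.9 pos [ 548.1 -205.6  169.9] rot [-2.748  0.003 -1.781] F [-0.3  1.3 -4.1] w 10.2 q [ 0.13  0.52  0.3   2.14 -1.1   0.23 -0.37]
travel cm [-0.71 -5.39  5.57] ang deg [ 1.47  0.02 -0.42]
travel cm [-0.71 -5.48  9.07] ang deg [ 1.47  0.02 -0.42]
```

```bash
python3 -m creep '[{"hand":0,"travel":[-0.2,-1.5,1.5],"angular":[0.5,0,0]},{"hand":0,"travel":[-0.5,-3.5,3.5],"angular":[1,0,-0.4]},{"hand":0,"travel":[-0.7,-5,5],"angular":[1.5,0,-0.4]},{"hand":0,"travel":[-0.7,-5.4,5.6],"angular":[1.5,0,-0.4]},{"hand":0,"travel":[-0.7,-5.4,5.6],"angular":[1.5,0,-0.4]},{"hand":0,"travel":[-0.7,-5.4,5.6],"angular":[1.5,0,-0.4]},{"hand":0,"travel":[-0.7,-5.4,5.6],"angular":[1.5,0,-0.4]}]'; python3 -c "
from h import *
st();to(*tp(0,0,60));to(*tp(0,0,25));to(*tp(0,0,0))"
```

```text
clock: 7.6
eef_pos: [619.9, -214.2, 141.7]
tool_rot: [-2.729, 0.001, -1.775]
force: [-0.1, -0.4, -4.0]
width: 10.3
7.6 pos [ 619.9 -214.2  141.7] rot [-2.729e+00  1.000e-03 -1.775e+00] F [-0.1 -0.4 -4. ] w 10.3 q [ 0.13  0.63  0.27  2.   -1.1   0.23 -0.41]
travel cm [-0.06  0.19  0.19] ang deg [ 0.37  0.06 -0.04]
travel cm [-0.06  0.16  3.69] ang deg [ 0.37  0.06 -0.04]
travel cm [-0.05  0.15  6.19] ang deg [ 0.37  0.06 -0.04]
```

```bash
cat >> h.py <<'E'
def expect():
    s=ctrl.read_state(); R0=R.from_euler("xyz",s["tool_rot"]).as_matrix()
    P=np.stack([-R0[:,1],-R0[:,0],-R0[:,2]],1); o=s["eef_pos"]-P@np.array([.7,0,12.1])
    T=Rt(TRAY[2]); l=T.T@(o-[TRAY[0],TRAY[1],73]); rv=R.from_matrix(T.T@P).as_rotvec()
    print("plate in tray mm",np.round(l,2),"rot deg",np.round(np.rad2deg(rv),2)); return o,P
E
python3 - <<'E'
from h import *
o,P=expect(); im=ctrl.get_image("top")
f=cv2.resize(im["frame"][:,:,::-1],None,fx=6,fy=6,interpolation=cv2.INTER_CUBIC)
def dr(S,P,o,c):
    for a,b in S:
        q=(proj(im,np.array([a,b])@P.T+o)*6+2.5).astype(int); cv2.line(f,tuple(map(int,q[0])),tuple(map(int,q[1])),c,1)
dr(PL,P,o,(0,0,255)); dr(TR,Rt(TRAY[2]),[TRAY[0],TRAY[1],73],(0,255,0))
cv2.imwrite("pics/over.png",f[138*6:236*6,290*6:400*6])
E
```

```text
plate in tray mm [ 1.79 -0.59 61.94] rot deg [ 0.06  0.37 -0.04]
```

View pics/over.png

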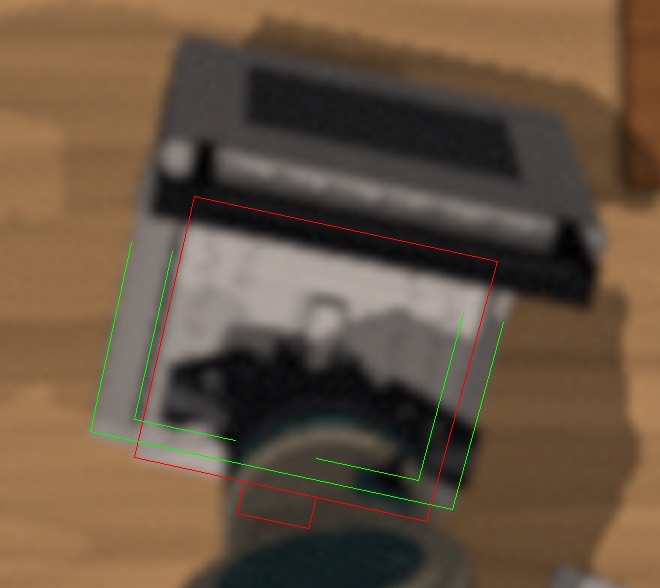

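```bash
python3 -m creep '[{"hand":0,"travel":[-0.05,0.2,1],"angular":[0.4,0,0]},{"hand":0,"travel":[-0.05,0.2,2.5],"angular":[0.4,0,0]},{"hand":0,"travel":[-0.05,0.2,4],"angular":[0.4,0,0]},{"hand":0,"travel":[-0.05,0.2,4.7],"angular":[0.4,0,0]},{"hand":0,"travel":[-0.05,0.2,4.7],"angular":[0.4,0,0]},{"hand":0,"travel":[-0.05,0.2,4.7],"angular":[0.4,0,0]},{"hand":0,"travel":[-0.05,0.2,4.7],"angular":[0.4,0,0]}]'; python3 -c "
from h import *
st();expect();to(*tp(0,0,5));to(*tp(0,0,0))"
```

```text
clock: 8.35
eef_pos: [644.2, -220.8, 108.4]
tool_rot: [-2.746, 0.005, -1.774]
force: [-1.0, -0.4, -4.2]
width: 10.3
8.35 pos [ 644.2 -220.8  108.4] rot [-2.746  0.005 -1.774] F [-1.  -0.4 -4.2] w 10.3 q [ 0.15  0.71  0.25  1.93 -1.1   0.23 -0.42]
plate in tray mm [11.02 -2.11 21.35] rot deg [ 0.28  1.33 -0.05]
travel cm [-0.21  1.09  1.66] ang deg [ 1.33  0.28 -0.05]
travel cm [-0.21  1.08  2.16] ang deg [ 1.33  0.28 -0.05]
```

```bash
cat > kin.py <<'E'
from h import *
import itertools
from scipy.optimize import least_squares
D=[([1.12618,.62841,.0385,1.51736,-.027,.99629,-.02002],[240.42,-603.95,231.32],[-3.14156,0,-1.19203]),
([-.42,.66,.08,1.89,-.09,.59,-1.61],[527.3,173.9,110.4],[3.141,-.001,-1.321]),
([-.41,.83,.05,1.93,-.1,.39,-1.6],[528.3,175.2,12.1],[-3.141,-.001,-1.321]),
([-.44,.54,.1,1.83,-.07,.77,-1.62],[528,175.4,192.9],[-3.14,-.001,-1.321]),
([.13,.52,.3,2.14,-1.1,.23,-.37],[548.1,-205.6,169.9],[-2.748,.003,-1.781]),
([.13,.63,.27,2.0,-1.1,.23,-.41],[619.9,-214.2,141.7],[-2.729,.001,-1.775])]
s=ctrl.read_state(); D.append((s["qpos"],s["eef_pos"],s["tool_rot"]))
def fk(q,S,p):
    E=lambda a,t:R.from_euler(a,t).as_matrix()
    A=E("z",S[0]*q[0])@E("y",q[1]); x=np.array([0,0,p[0]])+A@[0,0,0]
    B=A@E("z",S[1]*q[2]); x=x+B@[p[1],0,p[2]]
    C=B@E("y",q[3])@E("z",S[2]*q[4]); x=x+B@E("y",q[3])@[p[3],0,p[4]]
    T=C@E("y",q[5]); x=x+T@[p[5],0,p[6]]
    return x,T@E("z",S[3]*q[6])
def solve():
    best=None
    for S in itertools.product((-1,),(1,-1),(1,-1),(1,-1)):
        rot=sum(np.linalg.norm((R.from_euler("xyz",d[2]).inv()*R.from_matrix(fk(d[0],S,np.zeros(7))[1])).as_rotvec()) for d in D)
        r=least_squares(lambda p:np.concatenate([fk(d[0],S,p)[0]-d[1] for d in D]),[330,0,400,0,400,0,200])
        if best is None or rot<best[0]: best=(rot,S,r.x,np.sqrt(np.mean(r.fun**2)))
    return best
if __name__=="__main__": print(solve())
E
python3 kin.py
```

```text
(np.float64(4.456408249323446), (-1, 1, 1, 1), array([-208.38966528,   73.26630969,  992.30467378,  123.89564776,
        364.87010106,  230.17261646,   23.52055544]), np.float64(31.821099077683616))
```

```bash
sed -i 's/return x,T@E("z",S\[3\]\*q\[6\])/return x,T@E("z",S[3]*q[6]+np.pi)/' kin.py; python3 kin.py
```

```text
(np.float64(0.03486953913694565), (-1, -1, -1, -1), array([408.19035649,   4.13411428, 499.97747449,  -7.08764256,
       382.87316728, -27.99162111, 377.63973055]), np.float64(11.794216767015953))
```

```bash
python3 - <<'E'
s=open("kin.py").read()
s=s.replace("B@[p[1],0,p[2]]","B@[p[1],p[7],p[2]]").replace("[p[3],0,p[4]]","[p[3],p[8],p[4]]").replace("[p[5],0,p[6]]","[p[5],p[9],p[6]]").replace("np.zeros(7)","np.zeros(11)").replace("0,200])","0,200,0,0,0,0])").replace("A@[0,0,0]",'E("z",S[0]*q[0])@[p[10],0,0]')
open("kin.py","w").write(s)
E
python3 kin.py
```

```text
(np.float64(0.03486953913694565), (-1, -1, -1, -1), array([ 3.66929028e+02, -7.66496414e+00,  5.59326165e+02, -8.26318744e-01,
        3.79639250e+02, -1.01240630e+01,  3.88205985e+02, -1.60843668e+03,
        1.59246842e+03, -1.28159977e+01, -2.12392006e+00]), np.float64(1.5907055906799072))
```

```bash
python3 - <<'E'
s=open("kin.py").read()
s=s.replace("for d in D]),[330","for d in D]+[np.array(p)[[1,3,5,7,8,9,10]]*.01]),[330").replace("r.fun**2","r.fun[:-7]**2")
open("kin.py","w").write(s)
E
python3 - <<'E'
from kin import *
b=solve();print(b)
for d in D: print(np.round(fk(d[0],b[1],b[2])[0]-d[1],1))
E
```

```text
(np.float64(0.03486953913694565), (-1, -1, -1, -1), array([366.81947682,  -7.65144017, 559.30939274,  -0.83300603,
       379.6452632 , -10.08917048, 388.07794933,  -7.9767849 ,
        -8.03638854, -12.77376777,  -2.10015481]), np.float64(1.5907066019547367))
[-0.8 -0.1 -0.9]
[ 3.5 -0.3  1.7]
[-2.6  2.2 -1.4]
[-0.5 -1.2 -0.2]
[-1.2 -0.4 -2.3]
[1.6 1.3 3. ]
[-0.7 -0.3  0.1]
```

```bash
cat > ik.py <<'E'
from kin import *
_,S,p,_=solve()
LO=np.array([-3.06,-.37,-1.25,.18,-1.1,.23,-2.94])+.03; HI=np.array([3.06,2.12,1.32,2.47,4.24,1.98,2.94])-.03
def ik(pos,Rm,n=60,seed=0):
    rng=np.random.default_rng(seed); out=[]
    for k in range(n):
        q0=rng.uniform(LO,HI); q0[0]=np.clip(-np.arctan2(pos[1],pos[0])+rng.uniform(-1,1),LO[0],HI[0])
        def res(q):
            x,T=fk(q,S,p); return np.r_[(x-pos)/100,R.from_matrix(Rm.T@T).as_rotvec(),.0005*(q-(LO+HI)/2)]
        r=least_squares(res,q0,bounds=(LO,HI),max_nfev=60)
        if np.abs(r.fun[:6]).max()<.02 and not any(np.abs(r.x-o).max()<.15 for o in out): out.append(r.x)
    return out
E
python3 - <<'E'
from ik import *
for z in (0,60):
    for q in ik(*tp(0,0,z)): print(z,np.round(q,2))
E
```

```text
0 [ 1.    1.04 -1.14  2.02  1.7   0.82 -2.88]
0 [ 0.94  0.95 -0.98  2.02  1.68  0.66 -2.91]
60 [ 1.    0.86 -1.08  2.06  1.54  0.69 -2.82]
60 [ 0.7   0.66 -0.52  2.06  1.38  0.26 -2.75]
60 [ 0.88  0.75 -0.82  2.06  1.48  0.47 -2.81]
```

```bash
python3 - <<'E'
from ik import *
F=np.diag([-1,-1,1.])
for z in (0,60,120):
    P,Rm=tp(0,0,z)
    for q in ik(P,Rm@F): print(z,np.round(q,2))
print("grasp, flipped at plate place")
for q in ik(np.array([528,175.4,100]),onplate(Rt(.25,0))@F): print(np.round(q,2))
print("grasp, same")
for q in ik(np.array([528,175.4,100]),onplate(Rt(.25,0))): print(np.round(q,2))
E
```

```text
0 [ 0.97  1.   -1.07  2.02  1.69  0.75  0.25]
0 [ 0.66  0.78 -0.48  2.02  1.69  0.26  0.11]
0 [ 0.8   0.84 -0.72  2.02  1.67  0.44  0.18]
60 [ 0.75  0.68 -0.6   2.06  1.42  0.31  0.36]
60 [ 1.02  0.88 -1.11  2.06  1.55  0.72  0.32]
60 [ 0.88  0.74 -0.82  2.06  1.48  0.47  0.33]
120 [ 1.03  0.7  -1.06  2.08  1.33  0.61  0.46]
120 [ 0.74  0.54 -0.56  2.09  1.    0.28  0.74]
120 [ 0.87  0.59 -0.77  2.08  1.18  0.4   0.58]
120 [ 0.01  0.54  0.44  2.03 -1.01  0.34  2.64]
120 [ 0.12  0.52  0.27  2.04 -0.8   0.26  2.45]
grasp, flipped at plate place
[ 0.05  0.75 -0.65  1.92  0.68  0.71  0.82]
[-0.05  0.71 -0.48  1.91  0.53  0.65  0.95]
[-0.91  0.91  0.94  1.86 -0.95  0.9   2.33]
[-0.4   0.68  0.03  1.9  -0.04  0.57  1.49]
[-0.62  0.72  0.39  1.89 -0.44  0.62  1.87]
[ 0.3   0.96 -1.15  1.92  1.05  1.04  0.48]
[ 0.16  0.81 -0.85  1.92  0.84  0.82  0.66]
[-0.49  0.69  0.17  1.89 -0.2   0.58  1.64]
[-0.17  0.68 -0.3   1.91  0.34  0.6   1.12]
grasp, same
[ 0.28  0.92 -1.1   1.92  1.01  0.99 -2.63]
[-0.36  0.67 -0.02  1.9   0.03  0.57 -1.72]
[-0.04  0.71 -0.5   1.91  0.54  0.65 -2.2 ]
[-0.24  0.68 -0.2   1.91  0.23  0.58 -1.91]
[-0.92  0.92  0.97  1.86 -0.97  0.92 -0.79]
[ 0.06  0.75 -0.66  1.92  0.69  0.72 -2.34]
[-0.71  0.75  0.53  1.88 -0.59  0.67 -1.14]
[ 0.16  0.81 -0.84  1.92  0.83  0.81 -2.47]
[-0.53  0.69  0.24  1.89 -0.28  0.59 -1.43]
```

```bash
cat > sim.py <<'E'
from ik import *
LO0,HI0=LO-.03,HI+.03
def jac(q):
    x0,T0=fk(q,S,p); J=np.zeros((6,7))
    for i in range(7):
        d=q.copy(); d[i]+=1e-5; x,T=fk(d,S,p); J[:3,i]=(x-x0)/1e-5/300; J[3:,i]=R.from_matrix(T@T0.T).as_rotvec()/1e-5
    return x0,T0,J
def go(q,pos,Rm,rows=20,sub=4,lam=.03):
    q=np.array(q,float)
    for k in range(rows*sub):
        x,T,J=jac(q); e=np.r_[pos-x,R.from_matrix(Rm@T.T).as_rotvec()]
        e[:3]*=min(1,50/sub/max(1e-9,np.linalg.norm(e[:3])))/300; e[3:]*=min(1,.15/sub/max(1e-9,np.linalg.norm(e[3:])))
        free=np.ones(7,bool)
        for _ in range(4):
            Jf=J*free; dq=Jf.T@np.linalg.solve(Jf@Jf.T+lam**2*np.eye(6),e)
            bad=free&((q+dq<LO0)|(q+dq>HI0))
            if not bad.any(): break
            free&=~bad
        q=np.clip(q+dq,LO0,HI0)
    x,T,_=jac(q); return q,np.linalg.norm(x-pos),np.rad2deg(np.linalg.norm(R.from_matrix(Rm@T.T).as_rotvec()))
E
python3 - <<'E'
from sim import *
q=np.array(D[0][0]); g=onplate(Rt(.2506,0))
for nm,P,Rm in [("B",(527.3,173.9,110.4),g),("C",(528.3,175.2,12.1),g),("D",(528,175.4,192.9),g),("E",)+tp(-60,0,110),("F",)+tp(0,0,60),("G",)+tp(0,0,15)]:
    q,a,b=go(q,np.array(P),Rm,25); print(nm,np.round(q,2),round(a,1),round(b,2))
E
```

```text
B [-0.45  0.66  0.12  1.89 -0.13  0.59 -1.56] 0.0 0.0
C [-0.43  0.83  0.08  1.93 -0.16  0.39 -1.54] 0.0 0.0
D [-0.47  0.55  0.15  1.82 -0.11  0.78 -1.59] 0.0 0.0
E [ 0.1   0.53  0.34  2.13 -1.06  0.27 -0.41] 5.5 2.6
F [ 0.11  0.64  0.31  1.98 -1.06  0.27 -0.46] 2.7 1.17
G [ 0.13  0.73  0.28  1.92 -1.06  0.27 -0.47] 4.9 2.88
```

```bash
cat > srch.py <<'E'
from sim import *
F=np.diag([-1,-1,1.]); g=onplate(Rt(.2506,0)); z=np.array
def wp(rng):
    # waypoint: pos + tool: heading yaw of plate, tilt about arbitrary horizontal axis
    return [rng.uniform(450,620),rng.uniform(-250,150),rng.uniform(180,320)],rng.uniform(-.8,.8),rng.uniform(.2,.8),rng.uniform(-np.pi,np.pi)
def pose(w,flip):
    P,yaw,t,a=w; Rm=onplate(Rt(yaw,0)); ax=np.array([np.cos(a),np.sin(a),0])*t
    Rm=R.from_rotvec(ax).as_matrix()@Rm
    return z(P),Rm@F if flip else Rm
def run(q,w,flip):
    q,a,b=go(q,*pose(w,flip),rows=25,sub=2)
    if a>20 or b>5: return None
    o=[q]
    for x,h in((-50,110),(0,60),(0,25),(0,0)):
        P,Rm=tp(x,0,h); q,a,b=go(q,P,Rm@F if flip else Rm,rows=25,sub=2); o.append(q)
    return a+3*b,o
if __name__=="__main__":
    s=ctrl.read_state(); q0=s["qpos"]
    q,*_=go(q0,z([528,175.4,150]),g,30); q,*_=go(q,z([528.3,175.2,12.5]),g); qa,*_=go(q,z([528.3,175.2,150]),g)
    print("above",np.round(qa,2))
    q=qa
    for k in range(1,9):
        q,a,b=go(q,z([528.3,175.2,150]),g@R.from_euler("z",-np.pi*k/8 if True else 0).as_matrix(),6)
    print("spin -",np.round(q,2),a,b); q1=q; q=qa
    for k in range(1,9):
        q,a,b=go(q,z([528.3,175.2,150]),g@R.from_euler("z",np.pi*k/8).as_matrix(),6)
    print("spin +",np.round(q,2),a,b)
    if q[6]<0: q=q1
    q,*_=go(q,z([528.3,175.2,12.5]),g@F); q,*_=go(q,z([528.3,175.2,150]),g@F); print("flip",np.round(q,2))
    import time; 
    for flip,qs in((1,q),(0,qa)):
        t0=time.time(); rng=np.random.default_rng(1); best=[]; n=0
        while time.time()-t0<100:
            w=wp(rng); n+=1; r=run(qs,w,flip)
            if r: best.append((r[0],w,r[1]))
        best.sort(key=lambda b:b[0]); print("flip",flip,n)
        for b in best[:3]:
            print(round(b[0],2),np.round(b[1][0]),np.round(b[1][1:],2)); [print("   ",np.round(x,2)) for x in b[2]]
E
python3 srch.py
```

```text
above [-0.78  0.71  0.67  1.84 -0.59  0.8  -1.13]
spin - [-0.22  0.6  -0.23  1.87  0.2   0.69  1.26] 3.06111178766429e-13 3.313587156061928e-15
spin + [-0.91  1.01  1.26  1.78 -1.07  1.33 -2.93] 9.125727846158572 48.98453975060116
flip [-0.22  0.6  -0.23  1.87  0.2   0.69  1.25]
flip 1 105
0.0 [597.   3. 293.] [-0.25  0.53 -1.91]
    [-0.47  0.31  0.33  2.12  0.53  0.3   0.66]
    [ 0.79  0.56 -0.6   2.21  1.49  0.25  0.27]
    [ 0.75  0.68 -0.6   2.06  1.41  0.31  0.37]
    [ 0.71  0.74 -0.54  2.04  1.58  0.29  0.22]
    [ 0.69  0.79 -0.53  2.02  1.68  0.3   0.13]
0.0 [596. 119. 311.] [ 0.14  0.5  -2.91]
    [-0.55  0.56  0.02  1.55  0.5   1.23  0.96]
    [ 0.77  0.56 -0.57  2.21  1.49  0.23  0.27]
    [ 0.73  0.67 -0.57  2.06  1.4   0.29  0.37]
    [ 0.69  0.74 -0.51  2.04  1.57  0.27  0.22]
    [ 0.68  0.79 -0.5   2.02  1.69  0.28  0.12]
0.0 [612.  69. 274.] [ 0.55  0.76 -3.  ]
    [-0.56  0.71 -0.    1.55  0.71  1.32  1.22]
    [ 0.78  0.56 -0.58  2.21  1.49  0.24  0.27]
    [ 0.74  0.68 -0.58  2.06  1.41  0.3   0.37]
    [ 0.69  0.74 -0.52  2.04  1.57  0.28  0.22]
    [ 0.68  0.
[... 189 characters left out ...]
.73  0.67 -0.57  2.06  1.4   0.29 -2.77]
    [ 0.69  0.74 -0.51  2.04  1.57  0.27 -2.92]
    [ 0.88  0.9  -0.86  2.02  1.67  0.56 -2.93]
0.0 [557.  78. 311.] [-0.54  0.69  1.73]
    [-0.19  0.9   0.03  0.95 -0.03  1.97 -2.28]
    [ 0.85  0.58 -0.68  2.21  1.5   0.3  -2.88]
    [ 0.79  0.7  -0.67  2.06  1.44  0.36 -2.79]
    [ 0.75  0.76 -0.62  2.04  1.58  0.35 -2.92]
    [ 0.9   0.91 -0.9   2.02  1.68  0.59 -2.93]
13.16 [520.  25. 226.] [ 0.17  0.64 -2.32]
    [-1.26  0.77  1.17  2.25 -0.66  0.23 -1.13]
    [ 0.13  0.53  0.29  2.13 -1.09  0.23 -0.38]
    [ 0.13  0.64  0.27  2.   -1.09  0.23 -0.42]
    [ 0.15  0.7   0.25  1.95 -1.09  0.23 -0.42]
    [ 0.16  0.75  0.24  1.92 -1.09  0.23 -0.43]
```

```bash
python3 -c "
from h import *
to(*tp(-40,0,110)); to((528.1,175.3,150),onplate(Rt(.2506,0)));to((528.1,175.3,13),onplate(Rt(.2506,0)))"
```

```text
travel cm [-0.26  5.34 -8.74] ang deg [ 1.33  0.28 -0.05]
travel cm [-36.48  16.32 -11.13] ang deg [-22.34  -4.87 -25.69]
travel cm [-36.41  21.6    1.51] ang deg [-22.34  -4.87 -25.69]
```

```bash
python3 -m creep '[{"hand":0,"travel":[0,1,-3],"angular":[0,0,0]},{"hand":0,"travel":[0,3,-6],"angular":[0,0,0]},{"hand":0,"travel":[-1,5.3,-8.7],"angular":[0,0,0]},{"hand":0,"travel":[-4,6.5,-9],"angular":[-2,-0.4,-2]},{"hand":0,"travel":[-8,7.6,-9.3],"angular":[-5,-1,-6]},{"hand":0,"travel":[-12,8.8,-9.5],"angular":[-8,-1.7,-9]},{"hand":0,"travel":[-16,10,-9.7],"angular":[-11,-2.4,-13]},{"hand":0,"travel":[-20,11.3,-10],"angular":[-14,-3,-16]},{"hand":0,"travel":[-24,12.5,-10.3],"angular":[-17,-3.6,-19]},{"hand":0,"travel":[-28,13.7,-10.6],"angular":[-20,-4.3,-23]},{"hand":0,"travel":[-32,15,-10.8],"angular":[-22.3,-4.9,-25.7]},{"hand":0,"travel":[-35,16,-11],"angular":[-22.3,-4.9,-25.7]},{"hand":0,"travel":[-36.5,16.3,-11.1],"angular":[-22.3,-4.9,-25.7]},{"hand":0,"travel":[-36.5,16.3,-11.1],"angular":[-22.3,-4.9,-25.7]},{"hand":0,"travel":[-36.5,16.3,-11.1],"angular":[-22.3,-4.9,-25.7]},{"hand":0,"travel":[-36.5,16.3,-11.1],"angular":[-22.3,-4.9,-25.7]},{"hand":0,"travel":[-36.5,16.3,-11.1],"angular":[-22.3,-4.9,-25.7]}]'; python3 -c "
from h import *
st();to((528.1,175.3,13),onplate(Rt(.2506,0)))"
```

```text
clock: 10.05
eef_pos: [528.8, 173.5, 150.2]
tool_rot: [-3.14, -0.0, -1.323]
force: [-0.2, 0.2, -4.0]
width: 9.9
10.05 pos [528.8 173.5 150.2] rot [-3.14  -0.    -1.323] F [-0.2  0.2 -4. ] w 9.9 q [-0.8   0.7   0.69  1.88 -0.62  0.79 -1.09]
travel cm [-0.2   0.04 13.72] ang deg [-0.07 -0.02 -0.17]
```

```bash
python3 -m creep '[{"hand":0,"travel":[-0.2,0,4],"angular":[0,0,0]},{"hand":0,"travel":[-0.2,0,8],"angular":[0,0,0]},{"hand":0,"travel":[-0.2,0,11.5],"angular":[0,0,0]},{"hand":0,"travel":[-0.2,0,13],"angular":[0,0,0]},{"hand":0,"travel":[-0.2,0,13.6],"angular":[0,0,0]},{"hand":0,"travel":[-0.2,0,13.75],"angular":[0,0,0]},{"hand":0,"travel":[-0.2,0,13.75],"angular":[0,0,0]},{"hand":1,"travel":[-0.2,0,13.75],"angular":[0,0,0]},{"hand":1,"travel":[-0.2,0,13.75],"angular":[0,0,0]},{"hand":1,"travel":[-0.2,0,13.5],"angular":[0,0,0]},{"hand":1,"travel":[-0.2,0,11],"angular":[0,0,0]},{"hand":1,"travel":[-0.2,0,7],"angular":[0,0,0]},{"hand":1,"travel":[-0.2,0,3],"angular":[0,0,-8]},{"hand":1,"travel":[-0.2,0,2],"angular":[0,0,-16]},{"hand":1,"travel":[-0.2,0,2],"angular":[0,0,-24]},{"hand":1,"travel":[-0.2,0,2],"angular":[0,0,-32]},{"hand":1,"travel":[-0.2,0,2],"angular":[0,0,-40]},{"hand":1,"travel":[-0.2,0,2],"angular":[0,0,-48]},{"hand":1,"travel":[-0.2,0,2],"angular":[0,0,-56]},{"hand":1,"travel":[-0.2,0,2],"angular":[0,0,-64]}]' && python3 -m creep '[{"hand":1,"travel":[0,0,0],"angular":[0,0,-8]},{"hand":1,"travel":[0,0,0],"angular":[0,0,-16]},{"hand":1,"travel":[0,0,0],"angular":[0,0,-24]},{"hand":1,"travel":[0,0,0],"angular":[0,0,-32]},{"hand":1,"travel":[0,0,0],"angular":[0,0,-40]},{"hand":1,"travel":[0,0,0],"angular":[0,0,-48]},{"hand":1,"travel":[0,0,0],"angular":[0,0,-56]},{"hand":1,"travel":[0,0,0],"angular":[0,0,-64]},{"hand":1,"travel":[0,0,0],"angular":[0,0,-72]},{"hand":1,"travel":[0,0,0],"angular":[0,0,-80]},{"hand":1,"travel":[0,0,0],"angular":[0,0,-88]},{"hand":1,"travel":[0,0,0],"angular":[0,0,-96]},{"hand":1,"travel":[0,0,0],"angular":[0,0,-104]},{"hand":1,"travel":[0,0,0],"angular":[0,0,-110]},{"hand":1,"travel":[0,0,0],"angular":[0,0,-110]}]'; python3 - <<'E'
from h import *
st(); im=ctrl.get_image("top"); p,f=fit(im,segs(PL),(527.7,175.3,.25),0,0); print(p,f)
spots(["plate"],("scene","top"))
to((p[0],p[1],11.5),onplate(Rt(p[2],0))@np.diag([-1,-1,1]))
E
```

```text
clock: 12.05
eef_pos: [528.6, 175.3, 131.0]
tool_rot: [-3.141, -0.002, -0.201]
force: [-0.4, 0.3, -0.2]
width: 85.1
clock: 13.55
eef_pos: [528.9, 174.8, 131.5]
tool_rot: [3.139, 0.001, 1.719]
force: [1.1, 0.4, 0.2]
width: 85.2
13.55 pos [528.9 174.8 131.5] rot [3.139e+00 1.000e-03 1.719e+00] F [1.1 0.4 0.2] w 85.2 q [-0.24  0.63 -0.2   1.87  0.19  0.65  1.16]
[5.29945785e+02 1.75896261e+02 2.56328011e-01] -9.367141723632812
plate scene [526. 174. 180.] 0.82
plate top [523.6 172.3   3.1] 0.55
plate top [780.2 112.7   3.3] 0.4
travel cm [ 0.07  0.09 11.98] ang deg [ 0.16  0.04 -6.33]
```

```bash
python3 -m creep '[{"hand":1,"travel":[0.1,0,3],"angular":[0,0,-6.3]},{"hand":1,"travel":[0.1,0,7],"angular":[0,0,-6.3]},{"hand":1,"travel":[0.1,0,10],"angular":[0,0,-6.3]},{"hand":1,"travel":[0.1,0,12],"angular":[0,0,-6.3]},{"hand":1,"travel":[0.1,0,12],"angular":[0,0,-6.3]},{"hand":0,"travel":[0.1,0,12],"angular":[0,0,-6.3]},{"hand":0,"travel":[0.1,0,12],"angular":[0,0,-6.3]},{"hand":0,"travel":[0.1,0,12],"angular":[0,0,-6.3]},{"hand":0,"travel":[0.1,0,12],"angular":[0,0,-6.3]},{"hand":0,"travel":[0.1,0,12],"angular":[0,0,-6.3]},{"hand":0,"travel":[0.1,0,12],"angular":[0,0,-6.3]}]'; python3 - <<'E'
from h import *
st()
E
```

```text
clock: 14.8
eef_pos: [529.4, 176.1, 12.2]
tool_rot: [3.138, 0.001, 1.826]
force: [-0.7, -0.1, 5.8]
width: 10.3
14.8 pos [529.4 176.1  12.2] rot [3.138e+00 1.000e-03 1.826e+00] F [-0.7 -0.1  5.8] w 10.3 q [-0.28  0.83 -0.15  1.92  0.29  0.41  1.18]
```

```bash
python3 -m creep '[{"hand":0,"travel":[0,0,-1],"angular":[0,0,0]},{"hand":0,"travel":[0,0,-4],"angular":[0,0,0]},{"hand":0,"travel":[0,0,-8],"angular":[0,0,0]},{"hand":0,"travel":[0,0,-12],"angular":[0,0,0]},{"hand":0,"travel":[0,0,-16],"angular":[0,0,0]},{"hand":0,"travel":[0,0,-20],"angular":[0,0,0]},{"hand":0,"travel":[0,0,-20],"angular":[0,0,0]},{"hand":0,"travel":[0,0,-20],"angular":[0,0,0]}]'; python3 - <<'E'
from srch import *
s=ctrl.read_state(); st(); im=ctrl.get_image("top"); e=s["eef_pos"]
pp,f=fit(im,segs(PL),(e[0]-1,e[1],.25),e[2]-12.2,0,(3,3,.03)); d=Rt(pp[2],0).T@np.r_[e[:2]-pp[:2],0]; print(pp,f,"TCP in plate",d)
def path(ws):
    q=s["qpos"]
    for w in ws:
        q,a,b=go(q,*w,rows=25,sub=3); print(np.round(q,2),round(a,1),round(b,2))
fin=[(tp(x,0,h)[0],tp(x,0,h)[1]@F) for x,h in((-60,110),(0,60),(0,15),(0,0))]
print("direct");path(fin)
for w in [([596,119,311],.14,.5,-2.91),([597,3,293],-.25,.53,-1.91)]:
    print("via");path([pose(w,1)]+fin); to(*pose(w,1))
E
```

```text
clock: 15.6
eef_pos: [528.4, 175.8, 212.9]
tool_rot: [3.137, 0.001, 1.826]
force: [0.2, 0.0, -3.6]
width: 10.6
15.6 pos [528.4 175.8 212.9] rot [3.137e+00 1.000e-03 1.826e+00] F [ 0.2  0.  -3.6] w 10.6 q [-0.19  0.52 -0.27  1.8   0.18  0.84  1.28]
[5.28059261e+02 1.75373569e+02 2.56935779e-01] -9.000482559204102 TCP in plate [0.43407192 0.28935953 0.        ]
direct
[ 0.78  0.56 -0.58  2.22  1.54  0.24  0.22] 0.0 0.0
[ 0.73  0.68 -0.59  2.05  1.38  0.31  0.39] 0.0 0.0
[ 0.68  0.76 -0.52  2.02  1.58  0.28  0.21] 0.0 0.0
[ 0.68  0.79 -0.52  2.01  1.65  0.29  0.15] 0.0 0.0
via
[-0.51  0.56 -0.05  1.54  0.53  1.25  0.94] 0.0 0.0
[ 0.78  0.56 -0.59  2.22  1.54  0.24  0.22] 0.0 0.0
[ 0.74  0.68 -0.6   2.05  1.38  0.32  0.39] 0.0 0.0
[ 0.69  0.76 -0.53  2.02  1.59  0.29  0.21] 0.0 0.0
[ 0.68  0.79 -0.53  2.01  1.65  0.3   0.15] 0.0 0.0
travel cm [-7.2   5.22 -9.93] ang deg [ -0.86 -28.57   6.44]
via
[-0.42  0.31  0.27  2.11  0.6   0.31  0.6 ] 0.0 0.0
[ 0.77  0.56 -0.57  2.22  1.54  0.24  0.22] 0.0 0.0
[ 0.73  0.67 -0.59  2.05  1.38  0.31  0.4 ] 0.0 0.0
[ 0.68  0.75 -0.52  2.02  1.58  0.28  0.2 ] 0.0 0.0
[ 0.67  0.78 -0.51  2.01  1.65  0.29  0.15] 0.0 0.0
travel cm [-18.44   2.38  -8.11] ang deg [-28.78 -10.23  28.28]
```

```bash
cat >> h.py <<'E'
FL=np.diag([-1,-1,1.]); OFF=np.array([.8,0,12.2])
def tp(x,y,z):
    P=Rt(TRAY[2]); return np.array([TRAY[0],TRAY[1],73])+P@(np.array([x,y,z])+OFF), onplate(P)@FL
def expect():
    s=ctrl.read_state(); R0=R.from_euler("xyz",s["tool_rot"]).as_matrix()
    P=np.stack([R0[:,1],R0[:,0],-R0[:,2]],1); o=s["eef_pos"]-P@OFF
    T=Rt(TRAY[2]); l=T.T@(o-[TRAY[0],TRAY[1],73]); rv=R.from_matrix(T.T@P).as_rotvec()
    print("plate in tray mm",np.round(l,2),"rot deg",np.round(np.rad2deg(rv),2),"F tray",np.round(T.T@s["force"],1)); return o,P
E
python3 -c "
from h import *
to(*tp(-60,0,110))"
```

```text
travel cm [-36.59  -7.7    5.14] ang deg [-23.44  -5.45  25.94]
```

```bash
python3 -m creep '[{"hand":0,"travel":[-2,-0.4,0],"angular":[-1,0,1]},{"hand":0,"travel":[-5,-1,0.5],"angular":[-4,-1,4]},{"hand":0,"travel":[-9,-1.9,1],"angular":[-8,-1.5,8]},{"hand":0,"travel":[-13,-2.7,1.5],"angular":[-11,-2.3,12]},{"hand":0,"travel":[-17,-3.6,2],"angular":[-14,-3,15]},{"hand":0,"travel":[-21,-4.4,2.5],"angular":[-17,-3.8,18]},{"hand":0,"travel":[-25,-5.3,3],"angular":[-20,-4.5,21]},{"hand":0,"travel":[-29,-6.1,3.5],"angular":[-23,-5,24]},{"hand":0,"travel":[-33,-6.9,4.2],"angular":[-23.4,-5.4,25.9]},{"hand":0,"travel":[-35.5,-7.5,5],"angular":[-23.4,-5.4,25.9]},{"hand":0,"travel":[-36.6,-7.7,5.1],"angular":[-23.4,-5.4,25.9]},{"hand":0,"travel":[-36.6,-7.7,5.1],"angular":[-23.4,-5.4,25.9]},{"hand":0,"travel":[-36.6,-7.7,5.1],"angular":[-23.4,-5.4,25.9]},{"hand":0,"travel":[-36.6,-7.7,5.1],"angular":[-23.4,-5.4,25.9]}]'; python3 -c "
from h import *
st();expect();to(*tp(0,0,40))"
```

```text
clock: 17.05
eef_pos: [543.2, -199.9, 158.3]
tool_rot: [2.729, -0.002, 1.363]
force: [0.7, 0.9, -3.1]
width: 10.6
17.05 pos [ 543.2 -199.9  158.3] rot [ 2.729e+00 -2.000e-03  1.363e+00] F [ 0.7  0.9 -3.1] w 10.6 q [ 0.73  0.56 -0.56  2.17  1.37  0.25  0.36]
plate in tray mm [-62.8   -2.18 108.78] rot deg [ 0.04  0.35 -0.24] F tray [-0.8  1.  -3. ]
travel cm [0.24 6.31 6.84] ang deg [-0.35 -0.04 -0.24]
```

```bash
python3 -m creep '[{"hand":0,"travel":[0.1,2,2],"angular":[-0.3,0,-0.2]},{"hand":0,"travel":[0.2,4,4],"angular":[-0.3,0,-0.2]},{"hand":0,"travel":[0.2,6,6],"angular":[-0.3,0,-0.2]},{"hand":0,"travel":[0.2,6.3,8],"angular":[-0.3,0,-0.2]},{"hand":0,"travel":[0.2,6.3,8.3],"angular":[-0.3,0,-0.2]},{"hand":0,"travel":[0.2,6.3,8.3],"angular":[-0.3,0,-0.2]},{"hand":0,"travel":[0.2,6.3,8.3],"angular":[-0.3,0,-0.2]},{"hand":0,"travel":[0.2,6.3,8.3],"angular":[-0.3,0,-0.2]}]'; python3 - <<'E'
from h import *
st();o,P=expect();to(*tp(0,0,11)); im=ctrl.get_image("top")
f=cv2.resize(im["frame"][:,:,::-1],None,fx=7,fy=7,interpolation=cv2.INTER_CUBIC)
raw=f.copy()
def dr(S,P,o,c):
    for a,b in S:
        q=(proj(im,np.array([a,b])@P.T+o)*7+3).astype(int); cv2.line(f,tuple(map(int,q[0])),tuple(map(int,q[1])),c,1)
dr(PL,P,o,(0,0,255)); dr(TR,Rt(TRAY[2]),[TRAY[0],TRAY[1],73],(0,255,0))
cv2.imwrite("pics/over2.png",f[158*7:236*7,295*7:395*7])
E
```

```text
clock: 17.85
eef_pos: [632.2, -216.1, 108.2]
tool_rot: [2.723, -0.001, 1.367]
force: [0.8, 0.2, -3.1]
width: 10.3
17.85 pos [ 632.2 -216.1  108.2] rot [ 2.723e+00 -1.000e-03  1.367e+00] F [ 0.8  0.2 -3.1] w 10.3 q [ 0.66  0.74 -0.53  1.98  1.38  0.31  0.38]
plate in tray mm [-4.600e-01  1.000e-02  2.619e+01] rot deg [0.04 0.04 0.01] F tray [-0.6  0.3 -3.1]
travel cm [-0.    0.05  1.52] ang deg [-0.04 -0.04  0.01]
```

View pics/over2.png

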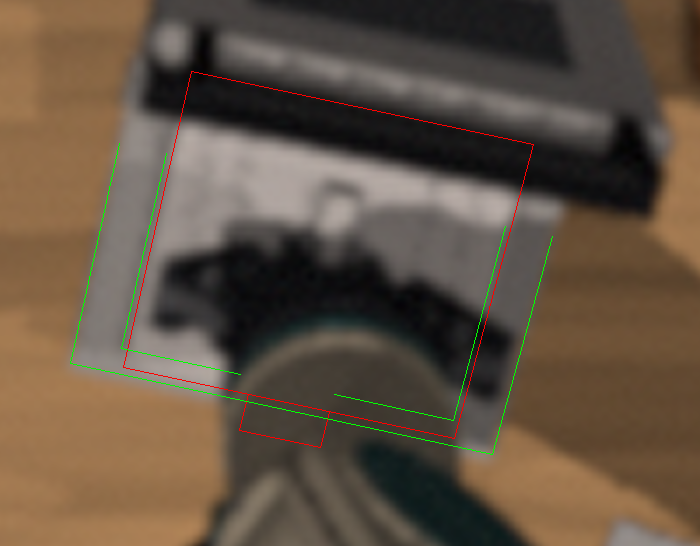

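```bash
python3 -m creep '[{"hand":0,"travel":[0,0,0.7],"angular":[0,0,0]},{"hand":0,"travel":[0,0.05,1.2],"angular":[0,0,0]},{"hand":0,"travel":[0,0.05,1.5],"angular":[0,0,0]},{"hand":0,"travel":[0,0.05,1.6],"angular":[0,0,0]},{"hand":0,"travel":[0,0.05,1.7],"angular":[0,0,0]},{"hand":0,"travel":[0,0.05,1.8],"angular":[0,0,0]},{"hand":0,"travel":[0,0.05,1.9],"angular":[0,0,0]},{"hand":0,"travel":[0,0.05,1.9],"angular":[0,0,0]}]'; python3 -c "
from h import *
st();expect();to(*tp(0,0,0))"
```

```text
clock: 18.7
eef_pos: [639.0, -218.0, 90.9]
tool_rot: [2.725, 0.0, 1.366]
force: [-8.1, 1.7, 3.8]
width: 10.1
18.7 pos [ 639.  -218.    90.9] rot [2.725 0.    1.366] F [-8.1  1.7  3.8] w 10.1 q [ 0.64  0.77 -0.51  1.96  1.46  0.3   0.31]
plate in tray mm [-1.14 -0.48  7.54] rot deg [-0.02  0.12 -0.02] F tray [-6.1  0.1  6.8]
travel cm [0.05 0.11 0.75] ang deg [-0.12  0.02 -0.02]
```

```bash
python3 -m creep '[{"hand":0,"travel":[0,0,0],"angular":[0,0,0]},{"hand":0,"travel":[0,-0.1,0.05],"angular":[0,0,0]},{"hand":0,"travel":[0,-0.2,0.1],"angular":[0,0,0]},{"hand":0,"travel":[0,-0.3,0.15],"angular":[0,0,0]},{"hand":0,"travel":[0,-0.3,0.2],"angular":[0,0,0]}]'; python3 -c "
from h import *
st();expect()"
```

```text
clock: 19.2
eef_pos: [639.0, -218.0, 90.6]
tool_rot: [2.72, 0.001, 1.367]
force: [-11.5, 1.5, 20.3]
width: 10.1
19.2 pos [ 639.  -218.    90.6] rot [2.720e+00 1.000e-03 1.367e+00] F [-11.5   1.5  20.3] w 10.1 q [ 0.64  0.77 -0.51  1.97  1.49  0.3   0.28]
plate in tray mm [-1.18 -0.48  7.26] rot deg [-0.05 -0.17  0.01] F tray [-2.3 -0.8 23.2]
```

```bash
python3 -m creep '[{"hand":0,"travel":[0,0,-0.2],"angular":[0,0,0]},{"hand":0,"travel":[0,0,-0.4],"angular":[0,0,0]},{"hand":0,"travel":[0,0,-0.5],"angular":[0,0,0]},{"hand":0,"travel":[0,0,-0.5],"angular":[0,0,0]}]'; python3 - <<'E'
from h import *
st();o,P=expect()
ims=[ctrl.get_image("top") for _ in range(4)]; im=ims[0]; im["frame"]=np.mean([i["frame"] for i in ims],0).astype(np.uint8)
i2=ctrl.get_image("scene")
np.save("t.npy",im["frame"])
f=cv2.resize(im["frame"][162:222,305:385,::-1],None,fx=8,fy=8,interpolation=cv2.INTER_CUBIC)
f=np.clip(f.astype(float)*1.3,0,255).astype(np.uint8)
b=cv2.resize(i2["frame"][200:265,180:270,::-1],(160,116))
cv2.imwrite("pics/c7.png",f)
g=cv2.cvtColor(im["frame"],cv2.COLOR_RGB2GRAY).astype(np.float32)
T=Rt(TRAY[2])
def samp(Q):
    q=proj(im,np.array(Q,float)@T.T+[TRAY[0],TRAY[1],73]).astype(np.float32); return cv2.remap(g,q[:,0].copy(),q[:,1].copy(),cv2.INTER_CUBIC).mean()
for lo,hi in((-45,-20),(0,30)):
    print("+y",[(y,int(samp([[x,y,15] for x in np.linspace(lo,hi,20)]))) for y in range(48,96,2)])
print("-y",[(y,int(samp([[x,y,15] for x in np.linspace(10,35,20)]))) for y in range(-94,-46,2)])
print("front",[(x,int(samp([[x,y,15] for y in np.linspace(35,60,20)]))) for x in range(-84,-40,2)])
E
```

```text
clock: 19.6
eef_pos: [636.6, -217.5, 94.6]
tool_rot: [2.721, 0.001, 1.366]
force: [-0.5, -0.8, -3.4]
width: 10.3
19.6 pos [ 636.6 -217.5   94.6] rot [2.721e+00 1.000e-03 1.366e+00] F [-0.5 -0.8 -3.4] w 10.3 q [ 0.64  0.77 -0.51  1.97  1.47  0.3   0.3 ]
plate in tray mm [-1.83 -0.48 11.88] rot deg [-0.04 -0.11 -0.  ] F tray [-1.6 -0.9 -3. ]
+y [(48, 47), (50, 46), (52, 45), (54, 47), (56, 57), (58, 80), (60, 106), (62, 120), (64, 119), (66, 112), (68, 111), (70, 118), (72, 123), (74, 124), (76, 124), (78, 124), (80, 122), (82, 118), (84, 112), (86, 106), (88, 103), (90, 103), (92, 104), (94, 104)]
+y [(48, 148), (50, 145), (52, 143), (54, 143), (56, 146), (58, 150), (60, 151), (62, 144), (64, 130), (66, 115), (68, 113), (70, 121), (72, 130), (74, 133), (76, 133), (78, 133), (80, 132), (82, 129), (84, 123), (86, 117), (88, 114), (90, 114), (92, 115), (94, 115)]
-y [(-94, 77), (-92, 76), (-90, 76), (-88, 78), (-86, 85), (-84, 97), (-82, 107), (-80, 111), (-78, 110), (-76, 108), (-74, 106), (-72, 106), (-70, 106), (-68, 107), (-66, 112), (-64, 121), (-62, 128), (-60, 131), (-58, 131), (-56, 129), (-54, 124), (-52, 121), (-50, 120), (-48, 121)]
front [(-84, 125), (-82, 125), (-80, 126), (-78, 128), (-76, 130), (-74, 134), (-72, 138), (-70, 140), (-68, 140), (-66, 137), (-64, 130), (-62, 127), (-60, 134), (-58, 145), (-56, 151), (-54, 149), (-52, 145), (-50, 140), (-48, 131), (-46, 117), (-44, 96), (-42, 72)]
```

View pics/c7.png

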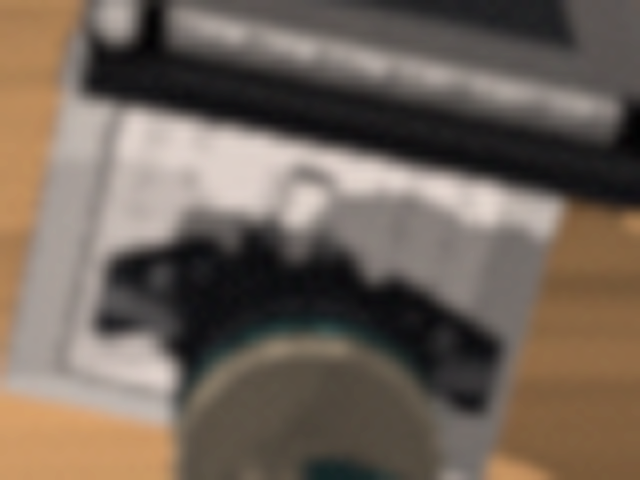

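```bash
python3 -m creep '[{"hand":0,"travel":[0.05,-0.1,0],"angular":[0,0,0]},{"hand":0,"travel":[0.05,-0.1,0.2],"angular":[0,0,0]},{"hand":0,"travel":[0.05,-0.1,0.4],"angular":[0,0,0]},{"hand":0,"travel":[0.05,-0.1,0.5],"angular":[0,0,0]},{"hand":0,"travel":[0.05,-0.1,0.6],"angular":[0,0,0]},{"hand":0,"travel":[0.05,-0.1,0.65],"angular":[0,0,0]}]'; python3 -c "
from h import *
st();expect()"
```

```text
clock: 20.45
eef_pos: [638.7, -217.4, 88.4]
tool_rot: [2.72, 0.001, 1.367]
force: [0.1, -0.2, -1.7]
width: 10.5
20.45 pos [ 638.7 -217.4   88.4] rot [2.720e+00 1.000e-03 1.367e+00] F [ 0.1 -0.2 -1.7] w 10.5 q [ 0.64  0.78 -0.51  1.97  1.51  0.3   0.26]
plate in tray mm [-2.4   0.08  5.43] rot deg [-0.04 -0.14  0.01] F tray [-0.6 -0.2 -1.6]
```

```bash
python3 -m creep '[{"hand":0,"travel":[0,0,0.2],"angular":[0,0,0]},{"hand":0,"travel":[0,0,0.3],"angular":[0,0,0]},{"hand":0,"travel":[0,0,0.4],"angular":[0,0,0]},{"hand":0,"travel":[0,0,0.45],"angular":[0,0,0]},{"hand":0,"travel":[0,0,0.5],"angular":[0,0,0]},{"hand":0,"travel":[0,0,0.5],"angular":[0,0,0]}]'; python3 -c "
from h import *
st();expect()"
```

```text
clock: 21.05
eef_pos: [641.4, -217.9, 85.5]
tool_rot: [2.718, 0.001, 1.366]
force: [-6.2, 1.2, 11.4]
width: 9.9
21.05 pos [ 641.4 -217.9   85.5] rot [2.718e+00 1.000e-03 1.366e+00] F [-6.2  1.2 11.4] w 9.9 q [ 0.63  0.78 -0.51  1.97  1.53  0.3   0.25]
plate in tray mm [-1.13  0.1   1.64] rot deg [-0.07 -0.28  0.01] F tray [-1.1 -0.1 13. ]
```

```bash
python3 -m creep '[{"hand":0,"travel":[0,0,0.2],"angular":[0,0,0]},{"hand":0,"travel":[0,0.1,0.2],"angular":[0,0,0]},{"hand":0,"travel":[0.1,0.1,0.2],"angular":[0,0,0]},{"hand":0,"travel":[-0.1,-0.1,0.2],"angular":[0,0,0]},{"hand":0,"travel":[0,-0.1,0.2],"angular":[0,0,0]},{"hand":0,"travel":[0,-0.1,0.2],"angular":[0,0,0]}]'; python3 -c "
from h import *
st();expect()"
```

```text
clock: 21.65
eef_pos: [641.4, -217.9, 85.5]
tool_rot: [2.716, 0.002, 1.366]
force: [-10.1, 1.2, 19.1]
width: 10.5
21.65 pos [ 641.4 -217.9   85.5] rot [2.716e+00 2.000e-03 1.366e+00] F [-10.1   1.2  19.1] w 10.5 q [ 0.64  0.78 -0.51  1.97  1.54  0.3   0.23]
plate in tray mm [-1.09  0.06  1.62] rot deg [-0.13 -0.41  0.03] F tray [-1.5 -0.8 21.5]
```

```bash
python3 -m creep '[{"hand":0,"travel":[0,0,0],"angular":[0,0,0]},{"hand":0,"travel":[0,0,-0.1],"angular":[0,0,0]},{"hand":0.5,"travel":[0,0,-0.1],"angular":[0,0,0]},{"hand":0.5,"travel":[0,0,-0.1],"angular":[0,0,0]},{"hand":0.5,"travel":[0,0,-0.1],"angular":[0,0,0]},{"hand":0.5,"travel":[0,0,-2],"angular":[0,0,0]},{"hand":0.5,"travel":[0,0,-5],"angular":[0,0,0]},{"hand":0.5,"travel":[0,-2,-9],"angular":[0,0,0]},{"hand":0.5,"travel":[0,-6,-11],"angular":[0,0,0]},{"hand":0.5,"travel":[0,-10,-12],"angular":[0,0,0]},{"hand":0.5,"travel":[0,-14,-12],"angular":[0,0,0]},{"hand":0.5,"travel":[0,-17,-12],"angular":[0,0,0]},{"hand":0.5,"travel":[0,-17,-12],"angular":[0,0,0]}]'; python3 - <<'E'
from h import *
st()
ims=[ctrl.get_image("top") for _ in range(3)]; im=ims[0]; im["frame"]=np.mean([i["frame"] for i in ims],0).astype(np.uint8)
PS=[s for s in PL if not (s[0][0]==60 and s[1][0]==60)]
print(fit(im,segs([((-60,-65,8),(30,-65,8)),((-60,65,8),(30,65,8)),((-60,-65,8),(-60,-16,8)),((-60,65,8),(-60,16,8)),((-75,-16,8),(-75,16,8)),((-75,-16,8),(-60,-16,8)),((-75,16,8),(-60,16,8))]),TRAY,73,TILT,(3,3,.03)))
f=cv2.resize(im["frame"][155:230,300:400,::-1],None,fx=7,fy=7,interpolation=cv2.INTER_CUBIC)
cv2.imwrite("pics/c8.png",f)
spots(["plate","plate_rib","plate_lip","tray","notch"],("top","scene"),1)
E
```

```text
clock: 22.95
eef_pos: [440.8, -176.6, 124.1]
tool_rot: [2.715, -0.0, 1.365]
force: [0.2, -0.9, 0.5]
width: 42.8
22.95 pos [ 440.8 -176.6  124.1] rot [ 2.715 -0.     1.365] F [ 0.2 -0.9  0.5] w 42.8 q [ 0.93  0.63 -0.81  2.46  2.12  0.47 -0.39]
(array([ 6.46546649e+02, -2.17448231e+02, -1.94732110e-01]), np.float64(-8.725337028503418))
plate top [ 642.  -216.6   77.8] 0.57
plate_rib top [ 627.7 -215.6   97.3] 0.9
plate_lip top [ 578.2 -203.2   39.1] 0.7
plate_lip scene [ 576.7 -207.2   50.4] 0.64
tray scene [ 642.1 -212.7   71.1] 0.6
notch top [ 581.6 -209.2   46.7] 0.95
```

View pics/c8.png

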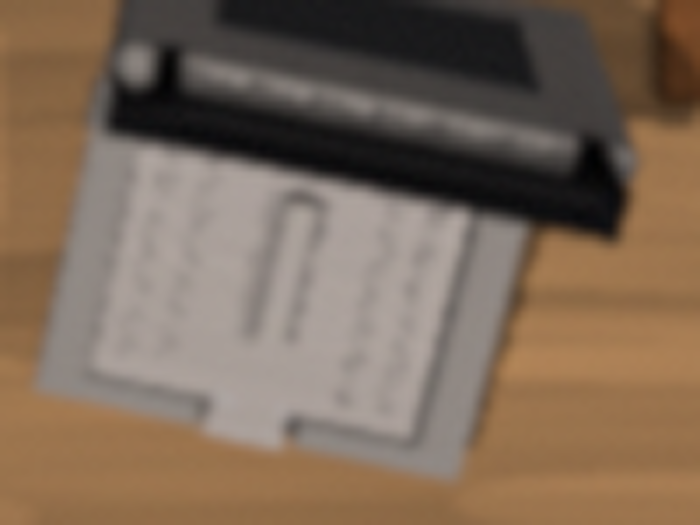

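```bash
cat >> h.py <<'E'
def tq(x,y,z,rot=None):
    P=Rt(TRAY[2]); return np.array([TRAY[0],TRAY[1],73])+P@np.array([x,y,z]), onplate(P)@FL
def where():
    s=ctrl.read_state(); T=Rt(TRAY[2]); print("TCP in tray",np.round(T.T@(s["eef_pos"]-[TRAY[0],TRAY[1],73]),2),"F",np.round(T.T@s["force"],1),"t",s["clock"])
E
python3 -c "
from h import *
where(); to(*tq(-22,0,45)); to(*tq(-22,0,27))"
```

```text
TCP in tray [-171.1     0.43  132.66] F [-0.3 -0.6  0.5] t 23.6
travel cm [-0.04 14.85  8.87] ang deg [0.42 0.14 0.06]
travel cm [-0.03 14.83 10.67] ang deg [0.42 0.14 0.06]
```

```bash
python3 -m creep '[{"hand":0,"travel":[0,4,1],"angular":[0.4,0,0]},{"hand":0,"travel":[0,8,4],"angular":[0.4,0,0]},{"hand":0,"travel":[0,12,7],"angular":[0.4,0,0]},{"hand":0,"travel":[0,14.8,9],"angular":[0.4,0,0]},{"hand":0,"travel":[0,14.8,9.8],"angular":[0.4,0,0]},{"hand":0,"travel":[0,14.8,10.2],"angular":[0.4,0,0]},{"hand":0,"travel":[0,14.8,10.4],"angular":[0.4,0,0]},{"hand":0,"travel":[0,14.8,10.6],"angular":[0.4,0,0]},{"hand":0,"travel":[0,14.8,10.8],"angular":[0.4,0,0]},{"hand":0,"travel":[0,14.8,11],"angular":[0.4,0,0]},{"hand":0,"travel":[0,14.8,11.1],"angular":[0.4,0,0]}]'; python3 -c "
from h import *
where()"; python3 -m creep '[{"hand":0,"travel":[0,0,-0.4],"angular":[0,0,0]},{"hand":0,"travel":[0,2.2,-0.8],"angular":[0,0,0]},{"hand":0,"travel":[0,4.4,-0.6],"angular":[0,0,0]},{"hand":0,"travel":[0,4.4,-0.2],"angular":[0,0,0]},{"hand":0,"travel":[0,4.4,0],"angular":[0,0,0]},{"hand":0,"travel":[0,4.4,0.1],"angular":[0,0,0]},{"hand":0,"travel":[0,4.4,0.2],"angular":[0,0,0]},{"hand":0,"travel":[0,4.4,0.3],"angular":[0,0,0]}]'; python3 -c "
from h import *
where()"
```

```text
clock: 24.7
eef_pos: [615.4, -212.4, 88.8]
tool_rot: [2.721, 0.005, 1.367]
force: [-35.8, 6.6, 56.3]
width: -0.0
TCP in tray [-23.3    0.21  27.66] F [-10.4  -0.8  66.2] t 24.7
clock: 25.5
eef_pos: [654.2, -220.8, 106.5]
tool_rot: [2.72, 0.008, 1.367]
force: [-22.3, 3.8, 39.3]
width: -0.2
TCP in tray [20.16 -0.15 27.75] F [-4.7 -0.8 45.1] t 25.5
```

```bash
python3 -m creep '[{"hand":0,"travel":[0,-1,-0.8],"angular":[0,0,0]},{"hand":0,"travel":[4,-3,-0.8],"angular":[0,0,0]},{"hand":0,"travel":[7.6,-4,0],"angular":[0,0,0]},{"hand":0,"travel":[7.6,-4,1],"angular":[0,0,0]},{"hand":0,"travel":[7.6,-4,1.4],"angular":[0,0,0]},{"hand":0,"travel":[7.6,-4,1.55],"angular":[0,0,0]},{"hand":0,"travel":[7.6,-4,1.65],"angular":[0,0,0]},{"hand":0,"travel":[7.6,-4,1.7],"angular":[0,0,0]},{"hand":0,"travel":[7.6,-4,1.7],"angular":[0,0,0]}]' >/dev/null; python3 -c "
from h import *
where()"; python3 -m creep '[{"hand":0,"travel":[0,0,-0.8],"angular":[0,0,0]},{"hand":0,"travel":[-3,0,-0.8],"angular":[0,0,0]},{"hand":0,"travel":[-5.6,0,-0.4],"angular":[0,0,0]},{"hand":0,"travel":[-5.6,0,0],"angular":[0,0,0]},{"hand":0,"travel":[-5.6,0,0.15],"angular":[0,0,0]},{"hand":0,"travel":[-5.6,0,0.25],"angular":[0,0,0]},{"hand":0,"travel":[-5.6,0,0.3],"angular":[0,0,0]},{"hand":0,"travel":[-5.6,0,0.3],"angular":[0,0,0]}]'>/dev/null; python3 -c "
from h import *
where()"
```

```text
TCP in tray [-23.03  77.66  11.93] F [-6.3  3.8 23.6] t 26.4
TCP in tray [-23.64  19.25   9.98] F [-1.9 -2.2 13.6] t 27.2
```

```bash
python3 -m creep '[{"hand":0,"travel":[0,0,-2.6],"angular":[0,0,0]},{"hand":0,"travel":[-2,0,-2.6],"angular":[0,0,0]},{"hand":0,"travel":[-4,0,-2],"angular":[0,0,0]},{"hand":0,"travel":[-4,0,-0.6],"angular":[0,0,0]},{"hand":0,"travel":[-4,0,-0.2],"angular":[0,0,0]},{"hand":0,"travel":[-4,0,0],"angular":[0,0,0]},{"hand":0,"travel":[-4,0,0.1],"angular":[0,0,0]},{"hand":0,"travel":[-4,0,0.1],"angular":[0,0,0]}]' >/dev/null; python3 -c "
from h import *
where(); st()"
```

```text
TCP in tray [-24.37 -21.07  10.02] F [-2.7 -1.4  7. ] t 28.0
28.0 pos [ 617.1 -234.5   72.2] rot [2.725 0.01  1.367] F [-5.5 -0.3  5.3] w -0.1 q [ 0.67  0.79 -0.49  2.01  1.68  0.28  0.12]
```

```bash
cat >> h.py <<'E'
T0=np.array([645.5,-218.2,74.]); YAW=-.2
HINGE=T0+Rt(YAW)@np.array([100,0,20.])
def bar(th):
    a=th+np.arctan2(20,218); return HINGE+Rt(YAW)@(np.hypot(218,20)*np.array([-np.cos(a),0,np.sin(a)]))
def tl(th,tilt=0,up=0): # tool pose gripping the bar, tool x along +tray-x heading; tilt>0 leans the fingers forward
    Rm=R.from_euler("ZY",[YAW,-tilt]).as_matrix()@np.diag([1,-1,-1.])
    return bar(th)+Rm[:,2]*(19-up),Rm
def angle():
    s=ctrl.read_state(); R0=R.from_euler("xyz",s["tool_rot"]).as_matrix()
    d=Rt(YAW).T@(s["eef_pos"]-19*R0[:,2]-HINGE); print("grasp pt from hinge",np.round(d,1),"r",round(np.hypot(d[0],d[2]),1),"theta",round(np.arctan2(d[2],-d[0])-np.arctan2(20,218),3))
E
python3 - <<'E'
from sim import *
import h
spots(["lid_bar","lid_hinge"],n=1)
for th in (1.4,1.5,1.55,0): print(th,np.round(bar(th),1))
s=ctrl.read_state(); q=s["qpos"]; up=np.r_[s["eef_pos"][:2]+[-90,20],230]
seq=[("up",up,R.from_euler("xyz",s["tool_rot"]).as_matrix()),("mid",np.r_[540,-200,400],tl(1.5)[1])]+[("pre",)+tl(1.5,0,100)]+[(f"{t:.1f}",)+tl(t) for t in np.arange(1.5,-.01,-.25)]
for n,P,Rm in seq:
    q,a,b=go(q,np.array(P),Rm,rows=15,sub=3); print(n,np.round(P),np.round(q,2),round(a,1),round(b,2))
E
```

```text
lid_bar scene [ 642.2 -221.8  335.3] 0.84
lid_bar top [ 648.7 -219.   333.5] 0.8
lid_hinge scene [ 721.7 -236.7  133. ] 0.67
lid_hinge top [ 723.3 -238.2  130.6] 0.83
1.4 [ 624.5 -214.   325.3]
1.5 [ 643.9 -217.9  334.7]
1.55 [ 653.9 -219.9  338.7]
0 [ 523.9 -193.6   62.5]
up [ 527. -215.  230.] [ 0.98  0.45 -0.84  2.14  0.91  0.41  0.82] 0.0 0.0
mid [ 540 -200  400] [ 0.74  0.43 -0.7   1.46  0.28  1.36 -0.17] 0.0 0.0
pre [ 644. -218.  416.] [ 0.6   0.61 -0.66  1.11  0.36  1.53 -0.19] 0.0 0.0
1.5 [ 644. -218.  316.] [ 0.62  0.66 -0.65  1.3   0.39  1.31 -0.23] 0.0 0.0
1.2 [ 598. -208.  288.] [ 0.67  0.6  -0.66  1.49  0.39  1.18 -0.25] 0.0 0.0
1.0 [ 559. -201.  250.] [ 0.7   0.58 -0.66  1.65  0.4   1.05 -0.28] 0.0 0.0
0.8 [ 531. -195.  204.] [ 0.7   0.59 -0.64  1.78  0.43  0.91 -0.32] 0.0 0.0
0.5 [ 516. -192.  152.] [ 0.68  0.64 -0.6   1.88  0.5   0.78 -0.38] 0.0 0.0
0.2 [ 513. -191.   97.] [ 0.64  0.71 -0.53  1.92  0.57  0.66 -0.45] 0.0 0.0
0.0 [ 524. -194.   44.] [ 0.6   0.81 -0.46  1.91  0.64  0.57 -0.5 ] 0.0 0.0
```

```bash
python3 -m creep '[{"hand":0,"travel":[0,0,-3],"angular":[0,0,0]},{"hand":0,"travel":[0,0,-7],"angular":[0,0,0]},{"hand":0,"travel":[0,-2,-11],"angular":[0,0,0]},{"hand":0,"travel":[0,-4,-15],"angular":[0,0,0]},{"hand":0,"travel":[0,-4,-18],"angular":[0,0,0]},{"hand":0,"travel":[0,-4,-18],"angular":[0,0,0]}]'; python3 -c "
from h import *
to((540,-205,420),tl(1.5)[1]);st()"
```

```text
clock: 28.8
eef_pos: [510.1, -210.2, 223.9]
tool_rot: [2.721, 0.012, 1.368]
force: [0.6, -0.3, 0.5]
width: 0.2
travel cm [  0.88  10.6  -16.75] ang deg [ 19.48 -18.36  88.53]
28.8 pos [ 510.1 -210.2  223.9] rot [2.721 0.012 1.368] F [ 0.6 -0.3  0.5] w 0.2 q [ 0.96  0.45 -0.8   2.17  0.99  0.35  0.76]
```

```bash
python3 -m creep '[{"hand":0.6,"travel":[0.3,3,-5],"angular":[2,-2,8]},{"hand":0.6,"travel":[0.6,6,-10],"angular":[4,-4,16]},{"hand":0.6,"travel":[0.9,10,-16],"angular":[5,-5,24]},{"hand":0.6,"travel":[0.9,10.6,-16.8],"angular":[7,-7,32]},{"hand":0.6,"travel":[0.9,10.6,-16.8],"angular":[9,-8,40]},{"hand":0.6,"travel":[0.9,10.6,-16.8],"angular":[10.5,-10,48]},{"hand":0.6,"travel":[0.9,10.6,-16.8],"angular":[12,-11.5,56]},{"hand":0.6,"travel":[0.9,10.6,-16.8],"angular":[14,-13,64]},{"hand":0.6,"travel":[0.9,10.6,-16.8],"angular":[16,-15,72]},{"hand":0.6,"travel":[0.9,10.6,-16.8],"angular":[17.5,-16.5,80]},{"hand":0.6,"travel":[0.9,10.6,-16.8],"angular":[19.5,-18.4,88.5]},{"hand":0.6,"travel":[0.9,10.6,-16.8],"angular":[19.5,-18.4,88.5]},{"hand":0.6,"travel":[0.9,10.6,-16.8],"angular":[19.5,-18.4,88.5]}]'; python3 -c "
from h import *
st();to((645.5,-219.5,410),tl(1.5)[1]);to((645.5,-219.5,315.5),tl(1.5)[1])"
```

```text
clock: 30.1
eef_pos: [540.2, -204.3, 419.7]
tool_rot: [3.141, 0.001, -0.196]
force: [0.9, 1.2, 0.5]
width: 51.6
30.1 pos [ 540.2 -204.3  419.7] rot [ 3.141e+00  1.000e-03 -1.960e-01] F [0.9 1.2 0.5] w 51.6 q [ 0.75  0.44 -0.7   1.41  0.28  1.39 -0.15]
travel cm [10.62 -0.56  0.96] ang deg [0.05 0.06 0.24]
travel cm [10.63 -0.57 10.41] ang deg [0.05 0.06 0.24]
```

```bash
python3 -m creep '[{"hand":0.6,"travel":[4,-0.2,0.5],"angular":[0,0,0]},{"hand":0.6,"travel":[8,-0.5,1],"angular":[0,0,0]},{"hand":0.6,"travel":[10.6,-0.6,1.2],"angular":[0,0,0]},{"hand":0.6,"travel":[10.6,-0.6,2],"angular":[0,0,0]},{"hand":0.6,"travel":[10.6,-0.6,4.5],"angular":[0,0,0]},{"hand":0.6,"travel":[10.6,-0.6,6.5],"angular":[0,0,0]},{"hand":0.6,"travel":[10.6,-0.6,8.5],"angular":[0,0,0]},{"hand":0.6,"travel":[10.6,-0.6,10],"angular":[0,0,0]},{"hand":0.6,"travel":[10.6,-0.6,10.4],"angular":[0,0,0]},{"hand":0.6,"travel":[10.6,-0.6,10.4],"angular":[0,0,0]}]'; python3 - <<'E'
from h import *
st();angle()
i=ctrl.get_image("scene"); cv2.imwrite("pics/c9.png",cv2.resize(i["frame"][100:270,140:300,::-1],(560,595),interpolation=cv2.INTER_CUBIC))
E
```

```text
clock: 31.1
eef_pos: [644.5, -218.9, 315.4]
tool_rot: [3.14, 0.002, -0.194]
force: [-0.5, -0.1, -0.7]
width: 51.4
31.1 pos [ 644.5 -218.9  315.4] rot [ 3.14e+00  2.00e-03 -1.94e-01] F [-0.5 -0.1 -0.7] w 51.4 q [ 0.62  0.68 -0.65  1.29  0.41  1.31 -0.22]
grasp pt from hinge [  5.1  -0.9 218.2] r 218.3 theta 1.503
```

View pics/c9.png

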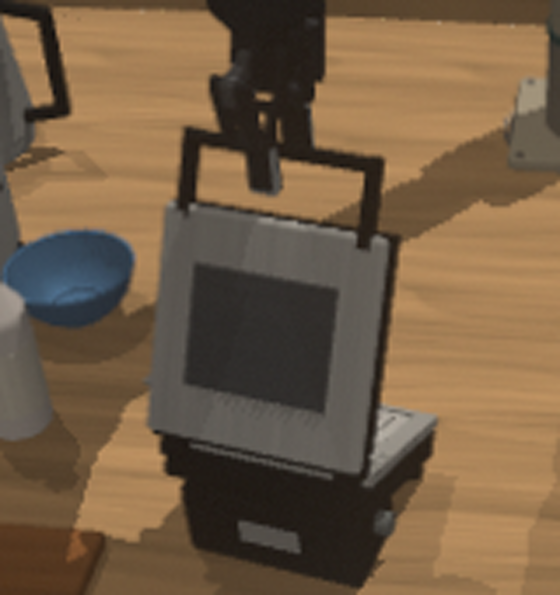

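```bash
python3 -m creep '[{"hand":0,"travel":[0,0,0],"angular":[0,0,0]},{"hand":0,"travel":[0,0,0],"angular":[0,0,0]},{"hand":0,"travel":[0,0,0],"angular":[0,0,0]},{"hand":0,"travel":[0,0,0],"angular":[0,0,0]},{"hand":0,"travel":[0,0,0],"angular":[0,0,0]}]'; python3 - <<'E'
from h import *
st();angle()
s=ctrl.read_state();R0=R.from_euler("xyz",s["tool_rot"]).as_matrix()
g=s["eef_pos"]-19*R0[:,2]
for th in np.arange(1.5,-.01,-.1): print(round(th,2),np.round(R0.T@(bar(th)-bar(1.503))/10,2))
E
```

```text
clock: 31.65
eef_pos: [645.0, -218.8, 317.2]
tool_rot: [3.14, -0.0, -0.195]
force: [-2.9, 1.3, 6.1]
width: 10.1
31.65 pos [ 645.  -218.8  317.2] rot [ 3.14  -0.    -0.195] F [-2.9  1.3  6.1] w 10.1 q [ 0.62  0.68 -0.65  1.29  0.4   1.31 -0.22]
grasp pt from hinge [  6.3  -0.7 219.7] r 219.8 theta 1.508
1.5 [-0.06 -0.    0.03]
1.4 [-2.03 -0.01  0.97]
1.3 [-3.9  -0.02  2.11]
1.2 [-5.64 -0.03  3.43]
1.1 [-7.25 -0.04  4.92]
1.0 [-8.7  -0.05  6.56]
0.9 [-9.97 -0.06  8.34]
0.8 [-11.06  -0.07  10.24]
0.7 [-11.96  -0.08  12.23]
0.6 [-12.66  -0.08  14.31]
0.5 [-13.14  -0.09  16.44]
0.4 [-13.41  -0.09  18.61]
0.3 [-13.46  -0.1   20.8 ]
0.2 [-13.29  -0.1   22.98]
0.1 [-12.9   -0.1   25.14]
-0.0 [-12.3   -0.1   27.24]
```

```bash
python3 -m creep '[{"hand":0,"travel":[-1,0,0.45],"angular":[0,0,0]},{"hand":0,"travel":[-2,0,0.97],"angular":[0,0,0]},{"hand":0,"travel":[-3,0,1.5],"angular":[0,0,0]},{"hand":0,"travel":[-3.9,0,2.1],"angular":[0,0,0]},{"hand":0,"travel":[-4.8,0,2.75],"angular":[0,0,0]},{"hand":0,"travel":[-5.6,0,3.43],"angular":[0,0,0]},{"hand":0,"travel":[-6.5,0,4.15],"angular":[0,0,0]},{"hand":0,"travel":[-7.25,0,4.9],"angular":[0,0,0]},{"hand":0,"travel":[-8,0,5.7],"angular":[0,0,0]},{"hand":0,"travel":[-8.7,0,6.55],"angular":[0,0,0]},{"hand":0,"travel":[-8.7,0,6.55],"angular":[0,0,0]}]'; python3 - <<'E'
from h import *
st();angle(); spots(["lid_bar"],n=1)
E
```

```text
clock: 32.75
eef_pos: [558.2, -201.0, 250.6]
tool_rot: [3.142, 0.003, -0.194]
force: [-1.4, 3.5, -2.1]
width: 10.3
32.75 pos [ 558.2 -201.   250.6] rot [ 3.142e+00  3.000e-03 -1.940e-01] F [-1.4  3.5 -2.1] w 10.3 q [ 0.71  0.6  -0.66  1.64  0.41  1.05 -0.28]
grasp pt from hinge [-101.7   -0.4  194.9] r 219.8 theta 0.998
lid_bar scene [ 642.9 -223.3  339.6] 0.92
lid_bar top [ 648.7 -219.   333.5] 0.8
```

```bash
python3 - <<'E'
from h import *
ctrl.get_image("scene");ctrl.get_image("top"); spots(["lid_bar"],n=1)
s=ctrl.read_state();R0=R.from_euler("xyz",s["tool_rot"]).as_matrix()
for th in np.arange(.95,-.03,-.05): print(round(th,2),np.round(R0.T@(bar(th)-bar(.998))/10,2))
E
```

```text
lid_bar scene [ 557.4 -202.4  275.3] 0.71
lid_bar top [ 564.4 -202.9  272.1] 0.62
0.95 [-0.63 -0.    0.84]
0.9 [-1.24 -0.01  1.75]
0.85 [-1.81 -0.01  2.68]
0.8 [-2.33 -0.01  3.65]
0.75 [-2.8  -0.02  4.63]
0.7 [-3.22 -0.02  5.64]
0.65 [-3.59 -0.02  6.67]
0.6 [-3.91 -0.02  7.72]
0.55 [-4.17 -0.03  8.78]
0.5 [-4.39 -0.03  9.86]
0.45 [-4.54 -0.03 10.94]
0.4 [-4.65 -0.03 12.03]
0.35 [-4.7  -0.03 13.12]
0.3 [-4.69 -0.03 14.22]
0.25 [-4.63 -0.03 15.31]
0.2 [-4.52 -0.03 16.4 ]
0.15 [-4.35 -0.03 17.48]
0.1 [-4.12 -0.03 18.55]
0.05 [-3.85 -0.03 19.61]
-0.0 [-3.52 -0.03 20.65]
```

Lid is following the hand. Lower to about 0.3.

```bash
python3 -m creep '[{"hand":0,"travel":[-0.6,0,0.85],"angular":[0,0,0]},{"hand":0,"travel":[-1.2,0,1.75],"angular":[0,0,0]},{"hand":0,"travel":[-1.8,0,2.7],"angular":[0,0,0]},{"hand":0,"travel":[-2.3,0,3.65],"angular":[0,0,0]},{"hand":0,"travel":[-2.8,0,4.6],"angular":[0,0,0]},{"hand":0,"travel":[-3.2,0,5.6],"angular":[0,0,0]},{"hand":0,"travel":[-3.6,0,6.65],"angular":[0,0,0]},{"hand":0,"travel":[-3.9,0,7.7],"angular":[0,0,0]},{"hand":0,"travel":[-4.2,0,8.8],"angular":[0,0,0]},{"hand":0,"travel":[-4.4,0,9.85],"angular":[0,0,0]},{"hand":0,"travel":[-4.55,0,10.95],"angular":[0,0,0]},{"hand":0,"travel":[-4.65,0,12],"angular":[0,0,0]},{"hand":0,"travel":[-4.7,0,13.1],"angular":[0,0,0]},{"hand":0,"travel":[-4.7,0,14.2],"angular":[0,0,0]},{"hand":0,"travel":[-4.7,0,14.2],"angular":[0,0,0]}]'; python3 - <<'E'
from h import *
st();angle()
s=ctrl.read_state();R0=R.from_euler("xyz",s["tool_rot"]).as_matrix()
g=s["eef_pos"]-19*R0[:,2]; d=Rt(YAW).T@(g-HINGE); c=np.arctan2(d[2],-d[0])-np.arctan2(20,218)
for th in np.arange(.25,-.03,-.05): print(round(th,2),np.round(R0.T@(bar(th)-bar(c))/10,2))
E
```

```text
clock: 34.55
eef_pos: [509.6, -190.9, 107.4]
tool_rot: [-3.141, 0.01, -0.194]
force: [-5.1, 4.2, -3.3]
width: 9.9
34.55 pos [ 509.6 -190.9  107.4] rot [-3.141  0.01  -0.194] F [-5.1  4.2 -3.3] w 9.9 q [ 0.66  0.71 -0.55  1.91  0.56  0.69 -0.43]
grasp pt from hinge [-205.2   -0.3   84.1] r 221.8 theta 0.298
0.25 [0.07 0.   1.04]
0.2 [0.19 0.   2.13]
0.15 [0.36 0.   3.21]
0.1 [0.6  0.   4.28]
0.05 [0.88 0.01 5.34]
0.0 [1.21 0.01 6.38]
```

```bash
python3 -m creep '[{"hand":0,"travel":[0.1,0,0.7],"angular":[0,0,0]},{"hand":0,"travel":[0.2,0,1.4],"angular":[0,0,0]},{"hand":0,"travel":[0.3,0,2.1],"angular":[0,0,0]},{"hand":0,"travel":[0.45,0,2.8],"angular":[0,0,0]},{"hand":0,"travel":[0.6,0,3.5],"angular":[0,0,0]},{"hand":0,"travel":[0.75,0,4.2],"angular":[0,0,0]},{"hand":0,"travel":[0.9,0,4.8],"angular":[0,0,0]},{"hand":0,"travel":[1.05,0,5.3],"angular":[0,0,0]},{"hand":0,"travel":[1.2,0,5.7],"angular":[0,0,0]},{"hand":0,"travel":[1.3,0,6],"angular":[0,0,0]},{"hand":0,"travel":[1.35,0,6.2],"angular":[0,0,0]},{"hand":0,"travel":[1.35,0,6.2],"angular":[0,0,0]}]'; python3 - <<'E'
from h import *
st();angle()
E
```

```text
clock: 35.75
eef_pos: [518.5, -192.8, 43.3]
tool_rot: [3.142, 0.018, -0.194]
force: [-8.0, 3.3, -5.2]
width: 10.1
35.75 pos [ 518.5 -192.8   43.3] rot [ 3.142  0.018 -0.194] F [-8.   3.3 -5.2] w 10.1 q [ 0.6   0.82 -0.47  1.9   0.64  0.59 -0.48]
grasp pt from hinge [-222.8   -0.3   21.8] r 223.8 theta 0.006
```

```bash
python3 -m creep '[{"hand":0,"travel":[0.1,0,0.15],"angular":[0,0,0]},{"hand":0,"travel":[0.15,0,0.3],"angular":[0,0,0]},{"hand":0,"travel":[0.2,0,0.45],"angular":[0,0,0]},{"hand":0,"travel":[0.25,0,0.6],"angular":[0,0,0]},{"hand":0,"travel":[0.3,0,0.7],"angular":[0,0,0]},{"hand":0,"travel":[0.3,0,0.7],"angular":[0,0,0]}]'; python3 - <<'E'
from h import *
st();angle()
E
```

```text
clock: 36.35
eef_pos: [520.7, -193.2, 36.0]
tool_rot: [3.141, 0.019, -0.194]
force: [-4.6, 2.9, 0.4]
width: 9.8
36.35 pos [ 520.7 -193.2   36. ] rot [ 3.141  0.019 -0.194] F [-4.6  2.9  0.4] w 9.8 q [ 0.6   0.83 -0.47  1.9   0.65  0.59 -0.49]
grasp pt from hinge [-223.6   -0.3   14.3] r 224.1 theta -0.028
```

```bash
python3 -m creep '[{"hand":0,"travel":[0,0,0.1],"angular":[0,0,0]},{"hand":0,"travel":[0.05,0,0.2],"angular":[0,0,0]},{"hand":0,"travel":[0.05,0,0.3],"angular":[0,0,0]},{"hand":0,"travel":[0.05,0,0.3],"angular":[0,0,0]}]'; python3 - <<'E'
from h import *
st();angle()
ctrl.get_image("scene");i=ctrl.get_image("top"); spots(["lid_bar"],n=1); print(bar(0))
a=cv2.resize(i["frame"][140:260,280:400,::-1],(480,480),interpolation=cv2.INTER_CUBIC); cv2.imwrite("pics/c10.png",a)
E
```

```text
clock: 36.75
eef_pos: [520.8, -193.3, 35.7]
tool_rot: [3.139, 0.02, -0.194]
force: [-11.0, 4.1, 25.8]
width: 9.8
36.75 pos [ 520.8 -193.3   35.7] rot [ 3.139  0.02  -0.194] F [-11.    4.1  25.8] w 9.8 q [ 0.6   0.83 -0.46  1.9   0.65  0.59 -0.49]
grasp pt from hinge [-223.7   -0.3   14. ] r 224.1 theta -0.029
lid_bar scene [ 522.8 -197.2   66.8] 0.69
[ 523.9052667  -193.5515273    62.54689442]
```

```bash
python3 -m creep '[{"hand":0,"travel":[0,0,0],"angular":[0,0,0]},{"hand":0.35,"travel":[0,0,0],"angular":[0,0,0]},{"hand":0.35,"travel":[0,0,0],"angular":[0,0,0]},{"hand":0.35,"travel":[0,0,0],"angular":[0,0,0]},{"hand":0.35,"travel":[0,0,-1.5],"angular":[0,0,0]},{"hand":0.35,"travel":[0,0,-4],"angular":[0,0,0]},{"hand":0.35,"travel":[0,0,-8],"angular":[0,0,0]},{"hand":0.35,"travel":[-3,0,-12],"angular":[0,0,0]},{"hand":0.35,"travel":[-7,0,-15],"angular":[0,0,0]},{"hand":0.35,"travel":[-10,0,-17],"angular":[0,0,0]},{"hand":0.35,"travel":[-10,0,-17],"angular":[0,0,0]}]'; python3 - <<'E'
from h import *
st()
j=ctrl.get_image("scene");i=ctrl.get_image("top"); spots(["lid_bar","lid_hinge","mug","bowl","big_plate","spatula"],n=1)
a=cv2.resize(i["frame"][130:250,280:400,::-1],(400,400),interpolation=cv2.INTER_CUBIC);b=cv2.resize(j["frame"][150:290,150:290,::-1],(400,400),interpolation=cv2.INTER_CUBIC); cv2.imwrite("pics/c10.png",np.hstack([a,b]))
E
```

```text
clock: 38.05
eef_pos: [425.6, -175.2, 210.9]
tool_rot: [3.135, 0.014, -0.194]
force: [1.1, 0.1, -0.1]
width: 29.8
38.05 pos [ 425.6 -175.2  210.9] rot [ 3.135  0.014 -0.194] F [ 1.1  0.1 -0.1] w 29.8 q [ 0.81  0.47 -0.68  2.03  0.42  0.8  -0.31]
lid_bar scene [ 521.7 -196.5   64.7] 0.92
lid_bar top [ 525.4 -193.5   62.4] 0.72
lid_hinge scene [ 724.1 -236.   132.5] 0.96
lid_hinge top [ 722.5 -240.2  128.5] 0.82
mug scene [779.  112.9   2.5] 0.95
mug top [781.  108.9   1.7] 0.82
bowl scene [ 4.178e+02 -5.072e+02 -5.000e-01] 0.96
bowl top [ 410.2 -504.8   -1.3] 0.62
big_plate scene [533.2 363.5  -1.6] 0.6
big_plate top [536.3 361.1   1.7] 0.57
spatula scene [ 391.4 -331.1    3. ] 0.66
spatula top [ 3.927e+02 -3.310e+02 -2.000e-01] 0.85
```

View pics/c10.png

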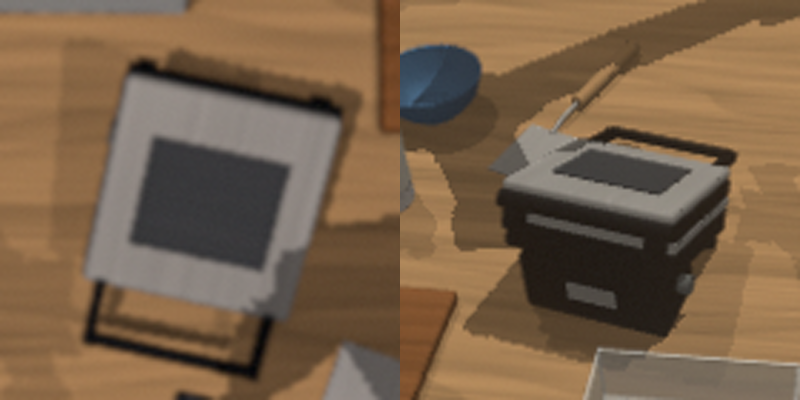

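```bash
python3 -m creep '[{"hand":0,"travel":[5,0,2],"angular":[0,0,0]},{"hand":0,"travel":[9.9,0.1,6],"angular":[0,0,0]},{"hand":0,"travel":[9.9,0.1,10],"angular":[0,0,0]},{"hand":0,"travel":[9.9,0.1,12.5],"angular":[0,0,0]},{"hand":0,"travel":[9.9,0.1,13.5],"angular":[0,0,0]},{"hand":0,"travel":[9.9,0.1,13.9],"angular":[0,0,0]},{"hand":0,"travel":[9.9,0.1,14.2],"angular":[0,0,0]},{"hand":0,"travel":[9.9,0.1,14.4],"angular":[0,0,0]},{"hand":0,"travel":[9.9,0.1,14.5],"angular":[0,0,0]},{"hand":0,"travel":[9.9,0.1,14.5],"angular":[0,0,0]}]'; python3 -m creep '[{"hand":0,"travel":[0,0,-2],"angular":[0,0,0]},{"hand":0,"travel":[0,0,-6],"angular":[0,0,0]},{"hand":0,"travel":[-3,0,-10],"angular":[0,0,0]},{"hand":0,"travel":[-7,0,-14],"angular":[0,0,0]},{"hand":0,"travel":[-7,0,-14],"angular":[0,0,0]},{"hand":0,"travel":[-7,0,-14],"angular":[0,0,0]}]'
```

```text
clock: 39.75
eef_pos: [519.1, -193.5, 66.7]
tool_rot: [3.135, 0.02, -0.194]
force: [-13.8, 4.4, 46.2]
width: -0.2
clock: 40.35
eef_pos: [453.6, -180.4, 210.2]
tool_rot: [3.133, 0.016, -0.194]
force: [0.3, -0.3, 0.2]
width: 0.1
```

Bar top measured at 66.7 mm, slightly off the crown of the bar (68 expected when closed), so the lid is on its stop.

```bash
python3 -c "
from h import *
print(ctrl.finish_job())"
```

```text
the job is handed in; nothing more can be done
None
```

The smaller ribbed plate is in the grill pocket with its lip in the notch. The lid was lowered under grip all the way, is closed, and the job is handed in. `finish_job` gives no verdict.

**How it went**
- **First try:** the arm ran into its wrist joint limits over the grill. I put the plate back on the counter, turned the gripper half a turn and picked the plate up again.
- **Second try:** the plate first caught on a pocket wall. I lifted it slightly, moved it about 1 mm towards the front, and it dropped in.
- **Lid:** I gripped the bar and followed its arc down, then pressed against the stop at about 26 N before letting go. My rows moved it at about 0.4 rad/s or less over the last 0.3 rad.

**Last checks**
- **Plate flat:** touching the plate with closed fingers gave a level rib (27.7 and 27.8 mm). The face was level on both sides (10.0 and 10.0 mm), 1.95 mm below the pocket wall, against 2 mm expected.
- **Plate position:** the top camera fit put it about 1 mm towards the front and 1.6 mm sideways from my tray estimate, turned less than 0.01 rad. These were the last plate checks; the closed lid hides it.
- **Lid closed:** the cameras put the bar at 62 to 65 mm (62 mm when closed). Touching the bar gave 66.7 mm against 68 mm expected for its top.
- **Surroundings:** the mug, bowl, big plate and spatula were found within a few mm of where they started. I did not re-measure the jar and the bottle; the arm stayed well away from both. The arm was clear of everything at 40 s.

**What disagreed**
- All touch heights on the grill read about 2 mm high, so I relied on differences between them.
- While lowering the lid, the bar slid about 7 mm in the grip.
- One firm touch on the rib reached 66 N at the wrist, below the 120 N limit.

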